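Rebuild the nut slicer's cutting stack

ROBOT

A 6-joint arm with a two-finger parallel gripper is mounted at the origin on the work surface. World frame = base frame: x ahead of the robot, y to its left, z up, the work surface at z = 0. Lengths are in mm, angles in rad, forces in N, time in s.
With the tool pointing down it reaches from about 275 to 825 mm from the base axis. Payload 5.2 kg.
Tool frame: the origin (TCP) lies at the very end of the fingers, on their centre line; the grasp point (between the pads) lies 19 mm behind it; z points along the fingers, y is the direction in which the jaws open and shut (so a half turn about z gives the same grasp; the last joint's range is limited). The gripper opens to 93 mm and grips with 3 to 60 N. Pads are 15 mm wide; open, the fingers measure 128 mm over their backs; the gripper's body (75 mm by 188 mm) begins 65 mm behind the grasp point.
Start: joints at [-1.49, 0.259, 1.535, -0, 1.348, -0.203], TCP at [154.024, -527.997, 185.353] pointing down, gripper open.
Joint ranges: [-3.14, 3.14], [-0.91, 2.08], [0.19, 2.58], [-1.22, 4.36], [0.22, 2.71], [-3.12, 3.12]. Speed limits (rad/s): [2.57, 2.57, 3.14, 3.14, 3.14, 3.14].

INTERFACE

Orientations are given as [roll, pitch, yaw] about the fixed x, y, z axes, in that order (R = Rz(yaw) Ry(pitch) Rx(roll)).
In Python, from bench import robot gives the robot as it stands. The module is installed in compiled form; this text tells all that it offers. Calls block until the motion is done:
- robot.move_ptp(position, orientation): joint-space move of the TCP to a pose.
- robot.move_linear(position, ori=None, speed=150, f_stop=None): straight line of the TCP; ori=None keeps the orientation; speed is the mean speed in mm/s. With f_stop (N) it stops when the force on the tool has changed by that much, and returns True; else False.
- robot.move_j(angles): joint-space move.
- robot.move_gripper(opening): opening from 0.0 (shut) to 1.0 (fully open); the grip force is fixed at half the most; returns when the fingers have stopped.
- robot.sleep(seconds).
- robot.inverse_kinematics(position, orientation): joint angles nearest the present ones, or None.
- robot.get_image(name): name is "scene" or "side" or "wrist"; returns a dict with "img" (480x640x3 uint8, blue, green, red), "fovy" (degrees; the focal length in pixels is half the picture's height over the tangent of half this angle, whatever the lens; pixels are square), "cx", "cy" (the principal point, pixels), "eye" and "orientation" of the camera in the world. Camera axes: x right, y down, z forward; pixel columns grow to the right and rows downward; lengths in mm; the calibration is good to about 2 mm. A picture is of the moment at which its call begins. There is no depth.
A pose or a line that the arm cannot do raises robot.MotionError and nothing moves.
- robot.hand_in(): hands the job in, once; it reports no verdict.
Readings, each from a call of its own:
- robot.current_t(): time.
- robot.current_qpos(): joint angles.
- robot.current_joint_vel(): joint speeds.
- robot.current_joint_efforts(): joint torques, N m.
- robot.current_tcp_pos(): TCP position.
- robot.current_eef_rot(): TCP orientation.
- robot.current_contact_force(): force on the tool from outside, world axes, zero at the start.
- robot.current_ft_torque(): the same for the moment, N m.
- robot.current_gripper_width(): opening from 0.0 (shut) to 1.0 (fully open).
Only numpy, scipy, OpenCV 4.12 (cv2) and the standard library are available. Lean on these libraries where they do the work, as an engineer would, in place of code of your own. Each camera call takes 0.05 s, during which the arm holds its last target.

TASK

The nut slicer has been washed and its ejector is already back on the tilted spindle; rebuild the rest of the stack for slicing pistachios: the tall spacer collar first, then the slicing disc with its boss upwards, then the locking cap, each right home on the one below. Ease the sharp slicing disc down to its seat, do not let it drop down the spindle. Leave the short collar, the grating disc and the tea cup where they are.

Things in the scene. Friction and masses are not known exactly. Their poses are not given: they have to be found in the camera images.
- slicer: Counter-top nut slicer, white housing with an inclined aluminium pan, fixed to the counter. About 200 mm wide, 350 mm deep (with the steel catch pan at its front), 240 mm high to the spindle's tip. Origin: underside, middle of the housing. Its front (catch pan, spindle leaning that way) is its -x side.
- spindle: Steel spindle, 16 mm diameter, last 6 mm tapered to 9 mm. Leans 30 degrees from vertical to the slicer's front. Origin: on its axis at the seat (top of the white ejector's hub, 34 mm diameter); +z along the spindle to its tip 62 mm away, +y level. Stacked home, the undersides of collar, disc and cap are at 0, 20 and 48 mm along +z. Along z the pan's rim (169 mm across) is at 10 mm, the ejector plate at -12 mm.
- tall_collar_center (a point): Centre of the tall spacer collar: plain steel ring 36 mm outside, 18 mm bore right through, 20 mm high, lying flat on the counter; about 110 g. Point: on its axis, half-way up (10 mm over its underside); z along the bore, up. Same both ways up.
- slicing_disc_center (a point): Slicing disc: steel plate 140 mm diameter, 4 mm thick, with two straight blades; round aluminium boss 36 mm diameter on top in the middle, 28 mm high in all; 18 mm bore right through. Lies flat on the counter, boss up; about 280 g, mostly in the plate. Point: on its axis, half-way up (14 mm over its underside); z along the bore towards the boss's top.
- slicing_disc_boss_top (a point): The slicing disc again: the centre of its boss's top face, 28 mm over its underside.
- locking_cap_center (a point): Centre of the locking cap that goes on the spindle last: black plastic knob 36 mm high, fluted upper half 41 mm diameter, plain lower half 33 mm diameter; from below a blind bore 18 mm wide and 18 mm deep. Stands on the counter bore down; about 70 g. Plain push-on fit, no thread or click. Point: on its axis, half-way up (18 mm over its underside); z up, away from the bore.
- short_collar_center (a point): Not needed: the short spacer collar, like the tall one but 10 mm high. Point half-way up (5 mm over its underside).
- grating_disc_center (a point): Not needed: the grating disc, same size and boss as the slicing disc but its plate is covered with small rasp holes. Point on its axis, 14 mm over its underside.
- tea_cup_center (a point): Not needed: white tea cup with a handle, 72 mm across, 70 mm high. Point on its axis, half-way up (35 mm over the counter).
- feed_head: Not needed: the slicer's aluminium feed head, taken off and set down on the counter to the robot's right, 166 mm across with a 68 mm wide feed tube, 130 mm high; fixed. Origin: underside centre.
There are look-alikes about, which are no part of the job. What is shaped like the part that bears slicing_disc_center but red is not meant. Of the things that look like the part that bears locking_cap_center, the smaller one is meant.

How it is judged (in metres and radians):
On the way, in this order (a step that is already met when the one before it is completed fails the run):
1. the tall collar is home on the spindle and let go (z of tall_collar_center in the frame of spindle between 0.007 and 0.013 m and x of tall_collar_center in the frame of spindle between -0.003 and 0.003 m and y of tall_collar_center in the frame of spindle between -0.003 and 0.003 m and angle between the z axis of tall_collar_center and the z axis of spindle, either way round below 0.1 rad and contact force between the fingers and tall_collar below 0.2 N), for 0.1 s.
2. the slicing disc is home on the collar, boss up, and let go (z of tall_collar_center in the frame of spindle between 0.007 and 0.013 m and x of tall_collar_center in the frame of spindle between -0.003 and 0.003 m and y of tall_collar_center in the frame of spindle between -0.003 and 0.003 m and angle between the z axis of each of tall_collar_center, slicing_disc_center and the z axis of spindle, either way round below 0.1 rad and z of slicing_disc_center in the frame of spindle between 0.031 and 0.037 m and x of slicing_disc_center in the frame of spindle between -0.003 and 0.003 m and y of slicing_disc_center in the frame of spindle between -0.003 and 0.003 m and z of slicing_disc_boss_top in the frame of spindle between 0.045 and 0.051 m and contact force between the fingers and slicing_disc below 0.2 N), for 0.1 s.
3. the locking cap is home on the disc's boss (z of tall_collar_center in the frame of spindle between 0.007 and 0.013 m and x of tall_collar_center in the frame of spindle between -0.003 and 0.003 m and y of tall_collar_center in the frame of spindle between -0.003 and 0.003 m and angle between the z axis of each of tall_collar_center, slicing_disc_center, locking_cap_center and the z axis of spindle, either way round below 0.1 rad and z of slicing_disc_center in the frame of spindle between 0.031 and 0.037 m and x of slicing_disc_center in the frame of spindle between -0.003 and 0.003 m and y of slicing_disc_center in the frame of spindle between -0.003 and 0.003 m and z of slicing_disc_boss_top in the frame of spindle between 0.045 and 0.051 m and z of locking_cap_center in the frame of spindle between 0.063 and 0.069 m and x of locking_cap_center in the frame of spindle between -0.003 and 0.003 m and y of locking_cap_center in the frame of spindle between -0.003 and 0.003 m), for 0.1 s.
At the end, for the whole second after the job is handed in: On the spindle, from the seat up: tall collar, slicing disc (boss up), locking cap, each within 3 mm of its home height along the spindle, within 3 mm of the axis and within 0.1 rad of square to it, all let go and at rest (all of step 3 and linear speed of each of tall_collar, slicing_disc, locking_cap below 0.01 m/s); the robot touches nothing.
It fails at once if the slicing disc drops down the spindle (slides on it faster than 0.5 m/s) (linear speed of slicing_disc above 0.5 m/s and x of slicing_disc_center in the frame of spindle between -0.012 and 0.012 m and y of slicing_disc_center in the frame of spindle between -0.012 and 0.012 m and z of slicing_disc_center in the frame of spindle between 0 and 0.07 m).
It fails at once if the short collar is moved more than 30 mm (distance of short_collar_center from where it was at the start of the episode above 0.03 m).
It fails at once if the grating disc is moved more than 30 mm (distance of grating_disc_center from where it was at the start of the episode above 0.03 m).
It fails at once if the tea cup is moved more than 30 mm (distance of tea_cup_center from where it was at the start of the episode above 0.03 m).
It also fails if it takes over 72 s, if anything falls off the work surface, if the arm or the gripper's body presses on something with over 40 N, if the wrist force passes 120 N, or if a joint passes its speed limit or range.

## Working session

There is one attempt and no reset: what is moved stays moved. The work goes in short steps, each a Python script; the robot and the scene stay as the last script left them, time stands still between calls to the robot, and variables do not carry over. Pictures are saved under pics/ and viewed, and the job is handed in when it is done.

```bash
ls; mkdir -p pics; python3 - <<'E'
from bench import robot
import cv2
for n in ["scene","side","wrist"]:
    d=robot.get_image(n); cv2.imwrite(f"pics/{n}0.png",d["img"])
    print(n,{k:v for k,v in d.items() if k!="img"})
print(robot.current_t(),robot.current_tcp_pos(),robot.current_eef_rot())
E
```

```text
pics
scene {'fovy': 57.3883485510088, 'cx': 322.97501509552075, 'cy': 236.90225996461058, 'eye': array([1401.77129546,  210.51819415,  815.67688168]), 'orientation': array([-2.25124971,  0.00635814,  1.91018798])}
side {'fovy': 55.13876482513083, 'cx': 318.334127429308, 'cy': 238.9746469543742, 'eye': array([ 376.71944544, 1036.52264958,  888.19876166]), 'orientation': array([-2.16053969,  0.0088027 , -2.94587633])}
wrist {'fovy': 60.24170208207127, 'cx': 323.27118924024717, 'cy': 238.16862176852288, 'eye': array([ 223.25479479, -508.1836797 ,  384.03584395]), 'orientation': array([ 2.87558234e+00,  1.58146629e-03, -1.28671182e+00])}
0.15 [ 153.98314513 -527.51583592  184.72155554] [-3.14020158e+00 -2.89899923e-04  2.83788592e-01]
```

View pics/scene0.png

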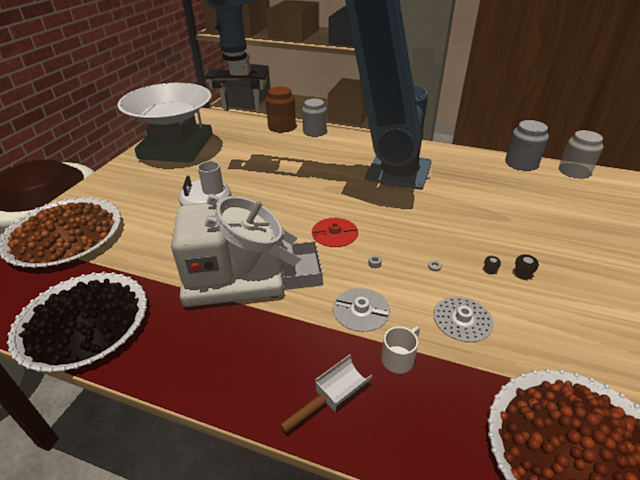

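View pics/side0.png

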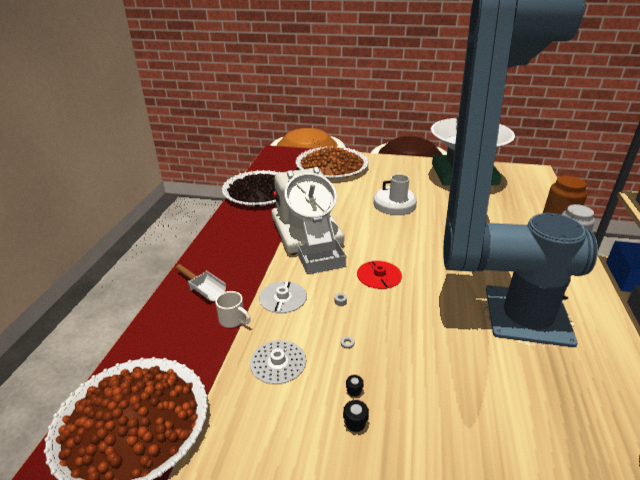

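View pics/wrist0.png

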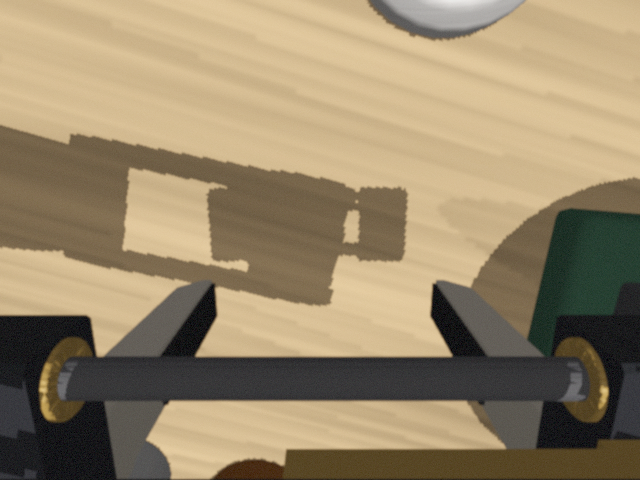

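```bash
cat > h.py <<'E'
from bench import robot
import numpy as np, cv2
from scipy.spatial.transform import Rotation as R
def rot(o): return R.from_euler('xyz',o).as_matrix()
class Cam:
    def __init__(s,n):
        d=robot.get_image(n); s.img=d["img"].copy(); s.f=240/np.tan(np.radians(d["fovy"])/2)
        s.c=np.array([d["cx"],d["cy"]]); s.e=np.array(d["eye"]); s.R=rot(d["orientation"])
    def ray(s,u): 
        v=s.R@np.array([(u[0]-s.c[0])/s.f,(u[1]-s.c[1])/s.f,1]); return v/np.linalg.norm(v)
    def plane(s,u,z):
        v=s.ray(u); return s.e+v*(z-s.e[2])/v[2]
    def proj(s,p):
        q=s.R.T@(np.asarray(p,float)-s.e); return s.c+s.f*q[:2]/q[2]
    def crop(s,u,w,h,k,name):
        x,y=int(u[0]-w/2),int(u[1]-h/2); x=max(x,0);y=max(y,0)
        cv2.imwrite(name,cv2.resize(s.img[y:y+h,x:x+w],None,fx=k,fy=k,interpolation=cv2.INTER_CUBIC)); return x,y
def tri(obs):
    A=np.zeros((3,3));b=np.zeros(3)
    for c,u in obs:
        v=c.ray(u);P=np.eye(3)-np.outer(v,v);A+=P;b+=P@c.e
    p=np.linalg.solve(A,b); return p,[np.linalg.norm(np.cross(c.ray(u),p-c.e)) for c,u in obs]
E
python3 - <<'E'
from h import *
a=Cam("scene");b=Cam("side")
for n,u,w,z in [("tall",(375,259),(341,296),20),("short",(435,265),(347,341),10),("disc",(361,302),(283,290),28),("grat",(464,312),(278,354),28),("red",(335,228),(380,268),28),("capS",(492,259),(355,379),36),("capB",(527,260),(356,408),45),("cup",(400,333),(230,298),70),("tip",(258,206),(316,186),240)]:
    print(n,a.plane(u,z).round(),b.plane(w,z).round(),tri([(a,u),(b,w)])[0].round())
print(a.crop((440,275),200,110,4,"pics/c1.png"),b.crop((330,360),150,150,4,"pics/c2.png"))
print(a.crop((255,245),160,140,5,"pics/c3.png"),b.crop((310,220),120,120,5,"pics/c4.png"))
E
```

```text
tall [520.  44.  20.] [516.  42.  20.] [516.  42.  18.]
short [480. 200.  10.] [475. 201.  10.] [476. 200.   7.]
disc [691.  52.  28.] [683.  56.  28.] [685.  50.  22.]
grat [642. 289.  28.] [633. 292.  28.] [635. 288.  22.]
red [435. -99.  28.] [ 417. -100.   28.] [ 419. -106.   19.]
capS [437. 340.  36.] [437. 339.  36.] [437. 340.  36.]
capB [423. 425.  45.] [425. 421.  45.] [425. 424.  47.]
cup [787. 162.  70.] [800. 162.  70.] [796. 165.  76.]
tip [ 675. -208.  240.] [ 634. -197.  240.] [ 643. -228.  220.]
(340, 220) (255, 285)
(175, 175) (250, 160)
```

View pics/c1.png

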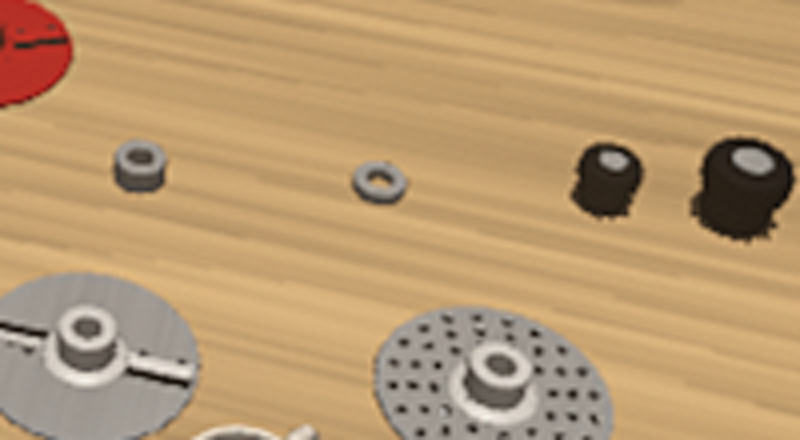

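View pics/c2.png

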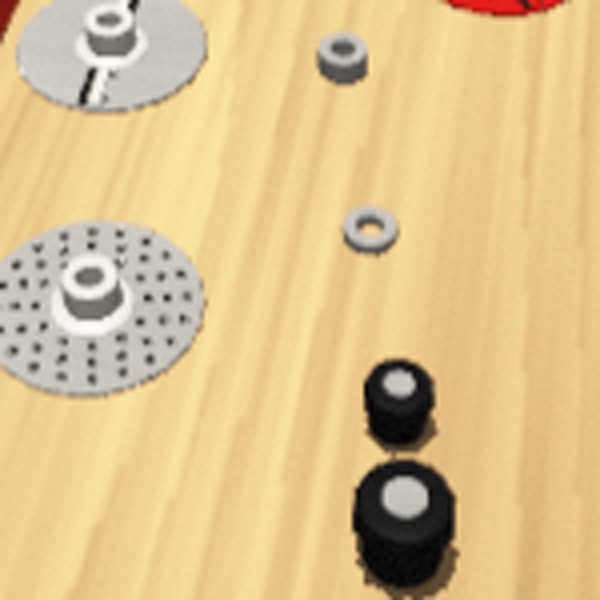

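View pics/c3.png

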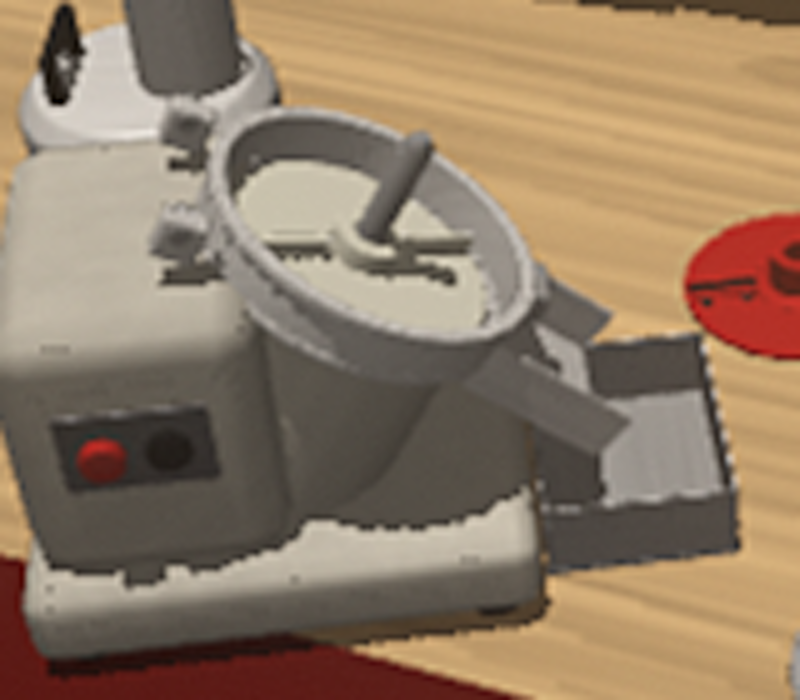

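View pics/c4.png

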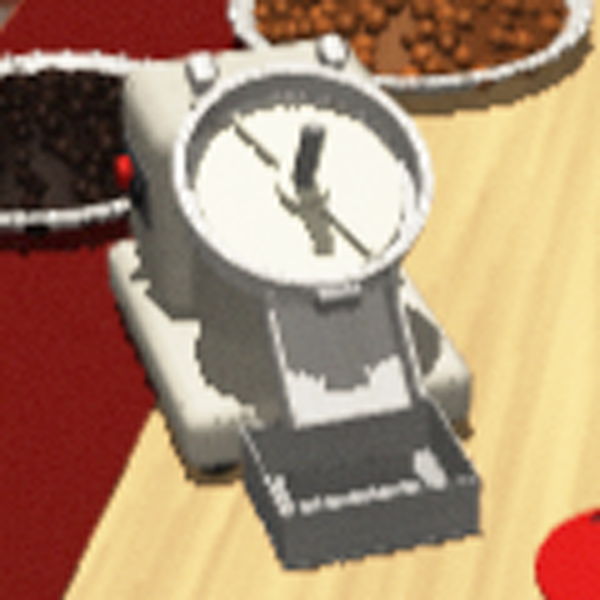

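```bash
python3 - <<'E'
from h import *
a=Cam("scene");b=Cam("side")
tip,e1=tri([(a,(258.6,203)),(b,(312.8,186))]); seat,e2=tri([(a,(249.6,223.6)),(b,(310.3,198))])
print(tip,e1,seat,e2,np.linalg.norm(tip-seat)); d=tip-seat; print(np.degrees(np.arctan2(d[1],d[0])),np.degrees(np.arccos(d[2]/np.linalg.norm(d))))
# catch pan front bottom corners (scene) c3 (738,550),(?)
for u in [(738/5+175,550/5+175),(545/5+175,610/5+175),(30/5+175,640/5+175)]: print(a.plane(u,0).round())
for u in [(285/5+250,565/5+160),(480/5+250,530/5+160)]: print('side',b.plane(u,0).round())
E
```

```text
[ 649.02684113 -219.81157546  228.09768334] [np.float64(0.7164163119704512), np.float64(0.7164163119703049)] [ 663.09100564 -243.3144836   171.47486724] [np.float64(0.6928647818383233), np.float64(0.6928647818383288)] 62.89936976528961
120.89634573838624 25.8139505578327
[641. -65.   0.]
[ 713. -143.    0.]
[ 816. -378.   -0.]
side [640. -70.   0.]
side [ 526. -128.    0.]
```

```bash
cat >> h.py <<'E'
def axis(yawdeg,tilt=30):
    y=np.radians(yawdeg);t=np.radians(tilt); return np.array([np.sin(t)*np.cos(y),np.sin(t)*np.sin(y),np.cos(t)])
def tool(a,psi):
    """tool z=-a, tool x = level dir rotated by psi deg about a; returns rpy"""
    a=a/np.linalg.norm(a); z=-a; y0=np.cross([0,0,1],a)
    y0=y0/np.linalg.norm(y0) if np.linalg.norm(y0)>1e-6 else np.array([0,1.,0])
    x=R.from_rotvec(a*np.radians(psi)).apply(y0); y=np.cross(z,x)
    return R.from_matrix(np.column_stack([x,y,z])).as_euler('xyz')
E
python3 - <<'E'
from h import *
a=axis(117.5); seat=np.array([660,-241,174.])
for psi in range(-180,180,30):
    r=tool(a,psi); js=[robot.inverse_kinematics(seat+a*s,r) for s in (2,26,60,150)]
    print(psi,[None if j is None else np.round(j,2).tolist() for j in js])
for p in [(516,42),(685,52),(437,340)]:
    for y in (0,45,90,135): 
        j=robot.inverse_kinematics([*p,8],[np.pi,0,np.radians(y)]); print(p,y,None if j is None else np.round(j,2))
E
```

```text
-180 [[-0.31, 0.34, 1.58, -0.47, 0.89, 1.02], [-0.29, 0.31, 1.56, -0.46, 0.93, 1.02], [-0.27, 0.28, 1.54, -0.45, 1.0, 1.01], [-0.2, 0.19, 1.46, -0.43, 1.17, 0.99]]
-150 [[-0.31, 0.34, 1.58, -0.47, 0.89, 0.5], [-0.29, 0.31, 1.56, -0.46, 0.93, 0.49], [-0.27, 0.28, 1.54, -0.45, 1.0, 0.49], [-0.2, 0.19, 1.46, -0.43, 1.17, 0.47]]
-120 [[-0.31, 0.34, 1.58, -0.47, 0.89, -0.02], [-0.29, 0.31, 1.56, -0.46, 0.93, -0.03], [-0.27, 0.28, 1.54, -0.45, 1.0, -0.04], [-0.2, 0.19, 1.46, -0.43, 1.17, -0.05]]
-90 [[-0.31, 0.34, 1.58, -0.47, 0.89, -0.55], [-0.29, 0.31, 1.56, -0.46, 0.93, -0.55], [-0.27, 0.28, 1.54, -0.45, 1.0, -0.56], [-0.2, 0.19, 1.46, -0.43, 1.17, -0.58]]
-60 [[-0.31, 0.34, 1.58, -0.47, 0.89, -1.07], [-0.29, 0.31, 1.56, -0.46, 0.93, -1.08], [-0.27, 0.28, 1.54, -0.45, 1.0, -1.09], [-0.2, 0.19, 1.46, -0.43, 1.17, -1.1]]
-30 [[-0.31, 0.34, 1.58, -0.47, 0.89, -1.59], [-0.29, 0.31, 1.56, -0.46, 0.93, -1.6], [-0.27, 0.28, 1.54, -0.45, 1.0, -1.61], [-0.2, 0.19, 1.46, -0.43, 1.17, -1.62]]
0 [[-0.31, 0.34, 1.58, -0.47, 0.89, -2.12], [-0.29, 0.31, 1.56, -0.46, 0.93, -2.12], [-0.27, 0.28, 1.54, -
[... 754 characters left out ...]
1.54], [-0.27, 0.28, 1.54, -0.45, 1.0, 1.53], [-0.2, 0.19, 1.46, -0.43, 1.17, 1.52]]
(516, 42) 0 [-0.13  0.39  1.83 -0.    0.92  1.44]
(516, 42) 45 [-0.13  0.39  1.83 -0.    0.92  0.65]
(516, 42) 90 [-0.13  0.39  1.83 -0.    0.92 -0.13]
(516, 42) 135 [-0.13  0.39  1.83  0.    0.92 -0.92]
(685, 52) 0 [-0.09  0.65  1.38 -0.    1.12  1.48]
(685, 52) 45 [-0.09  0.65  1.38 -0.    1.12  0.7 ]
(685, 52) 90 [-0.09  0.65  1.38 -0.    1.12 -0.09]
(685, 52) 135 [-0.09  0.65  1.38  0.    1.12 -0.87]
(437, 340) 0 [ 0.46  0.45  1.74 -0.    0.95  2.03]
(437, 340) 45 [ 0.46  0.45  1.74 -0.    0.95  1.25]
(437, 340) 90 [ 0.46  0.45  1.74 -0.    0.95  0.46]
(437, 340) 135 [ 0.46  0.45  1.74 -0.    0.95 -0.33]
```

```bash
python3 - <<'E'
from h import *
p=robot.current_tcp_pos(); robot.move_linear([p[0],p[1],300],speed=200)
a=axis(117.5); seat=np.array([660,-241,174.])
robot.move_ptp(seat+a*(62+75),tool(a,-90))
w=Cam("wrist"); cv2.imwrite("pics/w1.png",w.img)
print(robot.current_t(),robot.current_tcp_pos(),w.e, w.proj(seat),w.proj(seat+62*a))
E
```

```text
3.25 [ 628.04052915 -181.38730873  292.64857771] [552.74533351 -37.68490759 428.98024831] [325.51627855 215.28231525] [325.84130914 234.2118706 ]
```

View pics/w1.png

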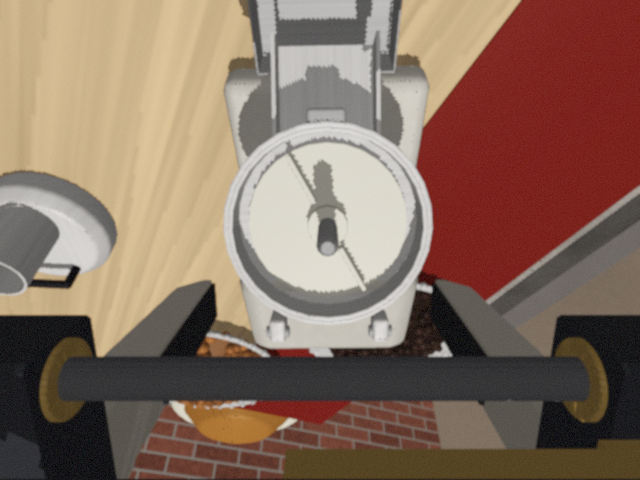

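```bash
python3 - <<'E'
from h import *
w=Cam("wrist"); x,y=w.crop((328,221),220,210,3.6/1.3,"pics/w1c.png"); print(x,y)
g=cv2.cvtColor(w.img,cv2.COLOR_BGR2GRAY); print(g[236:258,316:341])
E
```

```text
218 116
[[203 163 105  78  75  77  81  81  79  81  83  76  79  80  80  78  77  82
   78  72  87 132 182 213 220]
 [202 154  95  75  75  77  79  80  83  80  85  87  79  83  82  83  78  80
   77  73  85 129 178 212 222]
 [200 152  93  72  74  82  81  83  85  79  86  85  83  84  87  84  85  79
   79  73  83 123 176 211 220]
 [199 151  94  73  83  80  81  81  81  80  87  83  87  83  88  85  84  83
   78  81  82 121 174 211 215]
 [196 142  87  81  81  84  79  87  88  89  93  99  98  96  92  86  87  84
   81  80  84 110 168 203 204]
 [191 136  89  81  85  85  88  89 101 115 118 127 128 127 115 101  92  84
   87  92  84 103 153 180 178]
 [184 131  91  86  84  87  95 115 131 145 151 159 161 160 147 130 108  91
   90  89  87 103 136 164 158]
 [182 127  93  90  96  98 119 139 158 165 172 173 177 174 166 156 131 114
   99  96  92 102 133 165 162]
 [180 125  95  93  94 117 138 158 171 175 175 179 178 178 172 165 151 131
  113 101  95 103 132 158 163]
 [179 127  94  91 105 129 158 169 173 177 179 178 177 177 175 173 166 151
  127 110 102 103 117 134 135]
 [184 135  96  94 110 138 164 174 175 176 
[... 518 characters left out ...]
77 175 174 173 178 176 176 174 169 156
  148 150 176 199 214 217 218]
 [218 215 204 184 159 142 146 160 170 172 174 175 176 176 177 170 157 150
  155 178 200 213 219 218 216]
 [221 220 216 206 186 165 149 150 158 164 169 168 171 169 165 161 155 157
  178 200 214 220 220 218 214]
 [219 220 219 218 209 190 173 162 154 156 159 163 162 162 162 164 168 183
  199 213 220 221 221 220 215]
 [220 220 219 219 218 211 199 191 182 175 170 168 169 174 182 188 196 204
  213 218 220 222 220 221 216]
 [221 219 220 220 219 220 216 213 208 203 196 193 195 197 207 211 214 216
  221 220 221 220 219 220 218]
 [219 220 220 222 220 222 219 220 220 217 214 213 215 216 217 219 220 221
  221 221 219 220 220 219 220]]
```

View pics/w1c.png

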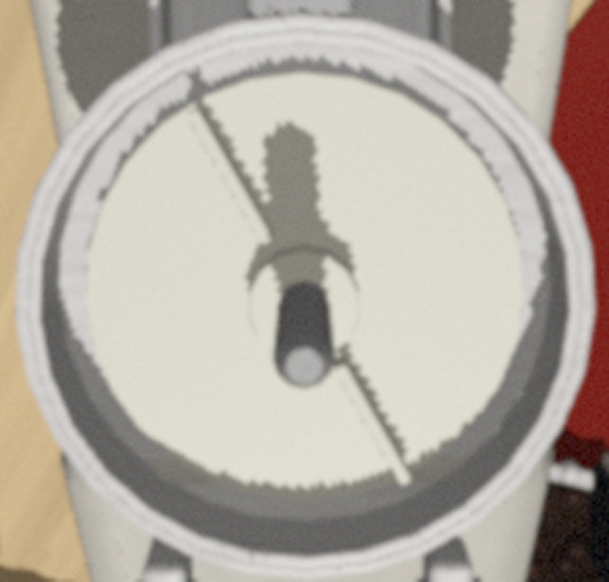

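```bash
python3 - <<'E'
from h import *
a=Cam("scene");b=Cam("side");w=Cam("wrist")
a.crop((255,212),60,60,10,"pics/t1.png");b.crop((313,192),60,60,10,"pics/t2.png")
tip,e1=tri([(a,(258.6,203.5)),(b,(312.8,186)),(w,(327.8,248.3))]); seat,e2=tri([(a,(249.6,223.6)),(b,(310.3,198)),(w,(327.4,223.8))])
d=tip-seat
print(tip,np.round(e1,2),seat,np.round(e2,2),np.linalg.norm(d)); print(np.degrees(np.arctan2(d[1],d[0])),np.degrees(np.arccos(d[2]/np.linalg.norm(d))))
print(robot.current_tcp_pos(),robot.current_eef_rot(),tool(axis(117.5),-90))
# where is tip in tool frame
T=rot(robot.current_eef_rot()); p=robot.current_tcp_pos(); print(T.T@(tip-p),T.T@(seat-p), T.T@(w.e-p))
E
```

```text
[ 650.50463994 -220.42753442  228.95309709] [1.14 2.08 2.98] [ 664.08092094 -244.72691302  172.95358778] [1.61 2.7  3.97] 62.535751766143065
119.19248437990234 26.429860707902034
[ 628.17153144 -181.04419254  292.64585414] [-3.14158507  0.52359941  2.0494896 ] [3.14159265 0.52359878 2.05076187]
[-7.33570415  1.68265885 77.78135225] [ -3.4300982    2.54063317 140.18912717] [  72.1541906    -0.86948995 -199.12585058]
```

View pics/t1.png

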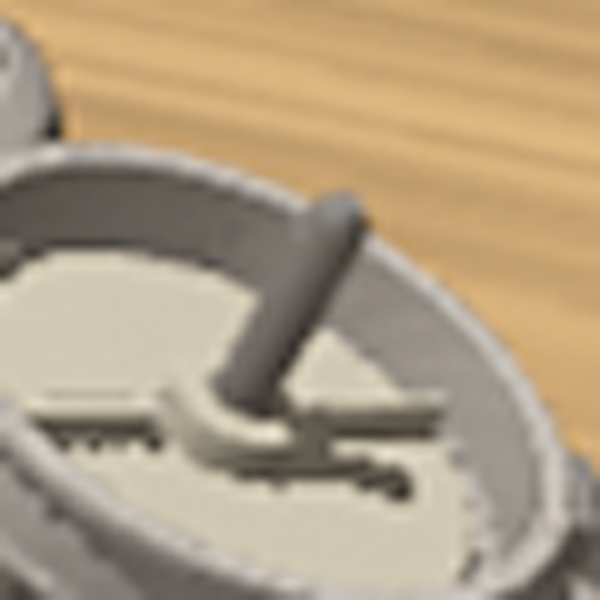

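View pics/t2.png

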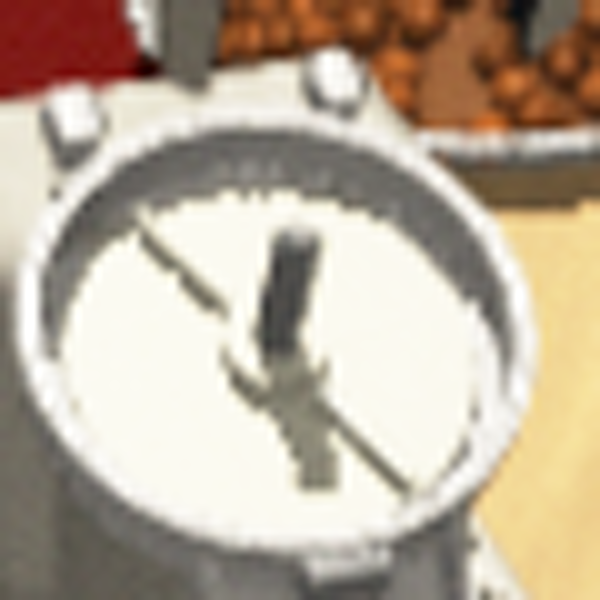

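```bash
python3 - <<'E'
from h import *
from scipy.optimize import least_squares
a=Cam("scene");b=Cam("side");w=Cam("wrist")
O=[(a,(249.5,221.05),(258.5,202.05)),(b,(310.5,196.05),(312.25,185.55)),(w,(327.1,223.4),(327.8,248.3))]
def res(v,ret=0):
    s=v[:3];ax=axis(v[3],30);out=[]
    for i,(c,us,ut) in enumerate(O):
        bias=v[4+3*i:7+3*i]
        for u,p in ((us,s),(ut,s+62*ax)):
            q=c.R.T@(p-c.e-bias); out+=list(((c.c+c.f*q[:2]/q[2])-u)/0.7)
        out+=list(bias/1.5)
    out.append((v[3]-117)/1.5)
    return np.array(out)
r=least_squares(res,[660,-241,174,117]+[0]*9)
print(r.x.round(2)); print((r.fun).round(1)); v=r.x
ax=axis(v[3]); print(v[:3]+62*ax)
T=rot(robot.current_eef_rot()); p=robot.current_tcp_pos(); print(T.T@(v[:3]+62*ax-p),T.T@(v[:3]-p))
E
```

```text
[ 6.6374e+02 -2.4433e+02  1.7962e+02  1.1712e+02 -1.1000e-01  3.0000e-01
  2.0000e-02  1.2000e-01 -5.0000e-01  9.8000e-01 -1.0000e-02  2.0000e-01
 -1.0100e+00]
[-1.1  0.3  1.3 -0.3 -0.1  0.2  0.  -0.4 -0.4  0.4 -0.7  0.1 -0.3  0.7
 -0.2  2.9  0.2 -2.5 -0.   0.1 -0.7  0.1]
[ 649.60749854 -216.74053975  233.31609313]
[-6.64066152  2.25878773 72.34461744] [ -6.64149705   2.07282592 134.34433855]
```

```bash
cat > fit.py <<'E'
from h import *
from scipy.optimize import least_squares
def fit(O):
    def res(v):
        s=v[:3];ax=axis(v[3],30);out=[]
        for i,(c,us,ut) in enumerate(O):
            bias=v[4+3*i:7+3*i]
            for u,p in ((us,s),(ut,s+62*ax)):
                if u is None: continue
                q=c.R.T@(p-c.e-bias); out+=list(((c.c+c.f*q[:2]/q[2])-u)/0.7)
            out+=list(bias/1.5)
        out.append((v[3]-117)/1.5)
        return np.array(out)
    return least_squares(res,[660,-241,174,117]+[0]*(3*len(O)))
E
python3 - <<'E'
from fit import *
a=Cam("scene");b=Cam("side");w=Cam("wrist")
O=[(a,(249.5,221.05),(258.5,202.05)),(b,(310.5,196.05),(312.25,185.55)),(w,(327.1,226.4),(327.8,248.3))]
r=fit(O);v=r.x;print(v.round(2),(r.fun*.7).round(1))
ax=axis(v[3]); seat=v[:3]
robot.move_linear(seat+(62+30)*ax,tool(ax,-90),speed=120)
w=Cam("wrist"); cv2.imwrite("pics/w2.png",w.img)
print(robot.current_t(),w.proj(seat),w.proj(seat+62*ax))
E
```

```text
[ 6.6419e+02 -2.4510e+02  1.7931e+02  1.1714e+02  2.5000e-01 -1.4000e-01
 -1.0000e-01  2.5000e-01 -5.0000e-01  1.0400e+00 -5.0000e-01  6.4000e-01
 -9.4000e-01] [-0.9  0.3  0.8 -0.2  0.1 -0.1 -0.  -0.3 -0.3  0.2 -0.5  0.1 -0.2  0.5
 -0.2  0.2  0.1 -0.4 -0.2  0.3 -0.4  0.1]
4.3167 [324.95168023 229.44077183] [325.21831519 255.24930365]
```

View pics/w2.png

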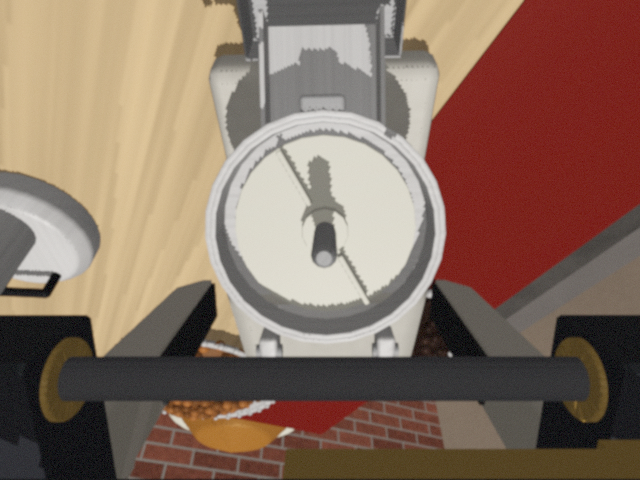

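```bash
python3 - <<'E'
from fit import *
w=Cam("wrist"); g=cv2.cvtColor(w.img,cv2.COLOR_BGR2GRAY)
seat=np.array([664.19,-245.10,179.31]);ax=axis(117.14)
robot.move_linear(seat+44*ax,tool(ax,-90),speed=100)
w=Cam("wrist"); cv2.imwrite("pics/w3.png",w.img)
print(robot.current_t(),robot.current_tcp_pos()-(seat+44*ax),w.proj(seat),w.proj(seat+62*ax),robot.current_contact_force())
w.crop(w.proj(seat+62*ax),160,120,5,"pics/w3c.png")
np.save("w3.npy",w.img)
E
```

```text
5.05 [0.34291726 0.03708301 0.71168535] [324.62810318 247.53650026] [324.97089514 285.14115184] [-0.38337154  0.23590388  0.02199455]
```

View pics/w3.png

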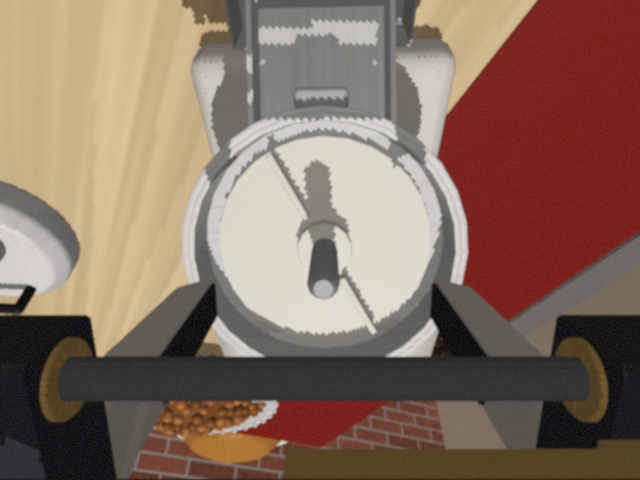

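View pics/w3c.png

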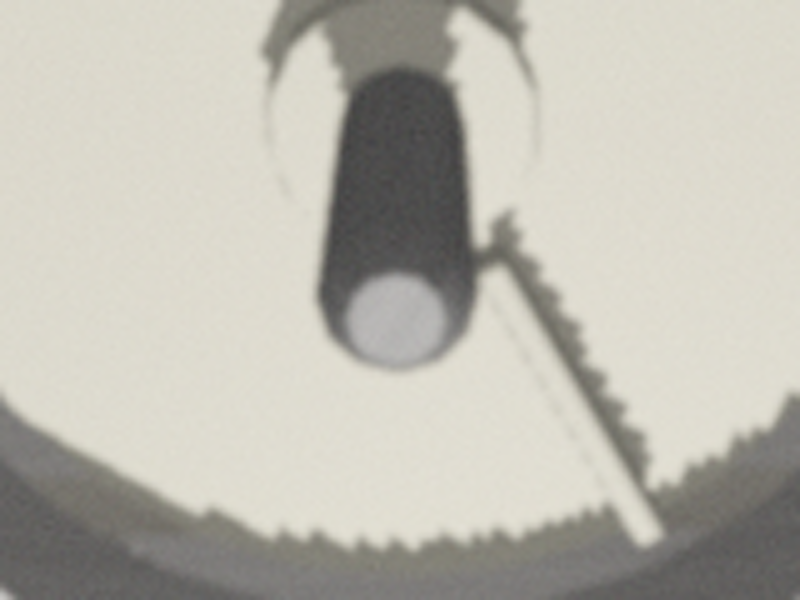

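```bash
python3 - <<'E'
from fit import *
seat=np.array([664.19,-245.10,179.31]);ax=axis(117.14)
robot.move_linear(seat+115*ax,speed=200)
robot.move_ptp([516,43,90],[np.pi,0,np.pi/2])
w=Cam("wrist"); cv2.imwrite("pics/w4.png",w.img)
u=w.proj([516,43,20]);print(robot.current_t(),u,robot.current_tcp_pos()); print(w.crop(u,120,90,6,"pics/w4c.png"))
E
```

```text
6.7667 [322.66627342 234.81521001] [517.18216923  42.21163528  90.66453661]
(262, 189)
```

View pics/w4.png

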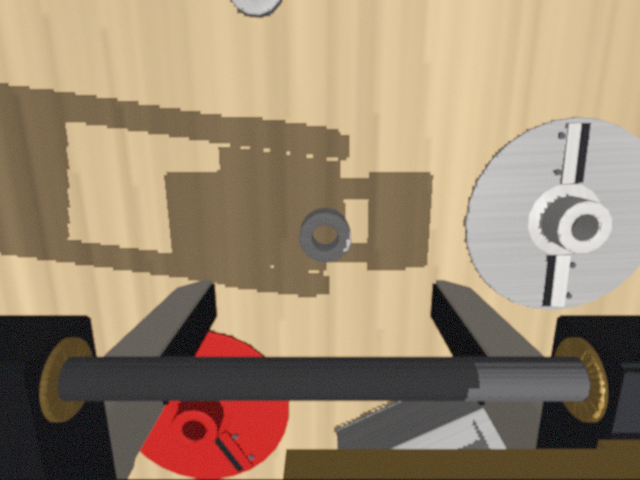

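View pics/w4c.png

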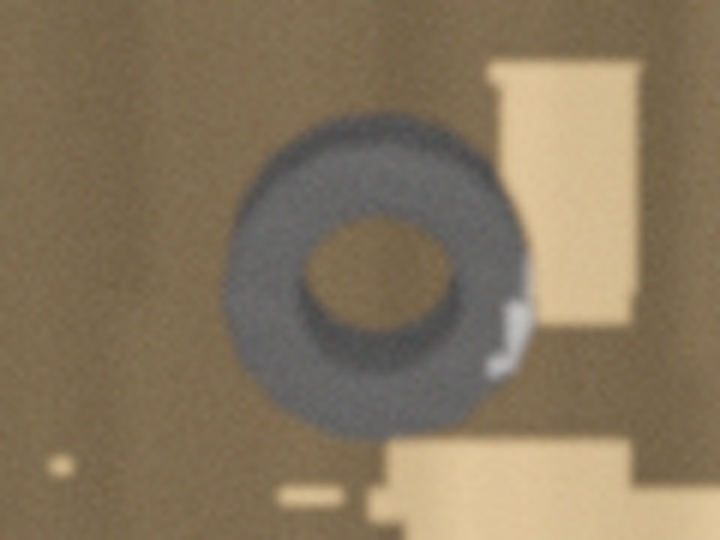

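```bash
python3 - <<'E'
from fit import *
w=Cam("wrist"); print(robot.current_tcp_pos())
p=w.plane((324.6,236.9),20); print(p); print('disc',w.plane((585,225.5),28))
robot.move_gripper(0.62)
robot.move_linear([p[0],p[1],30],[np.pi,0,np.pi/2],speed=150)
robot.sleep(0.1)
w=Cam("wrist"); cv2.imwrite("pics/w5.png",w.img); print(robot.current_tcp_pos(),w.proj([p[0],p[1],20]))
E
```

```text
[517.11682043  42.28892863  90.73003826]
[517.48570705  41.4675683   20.        ]
disc [687.09848803  51.32090224  28.        ]
[518.54194228  41.36870596  31.17019232] [322.55873677 264.2865428 ]
```

View pics/w5.png

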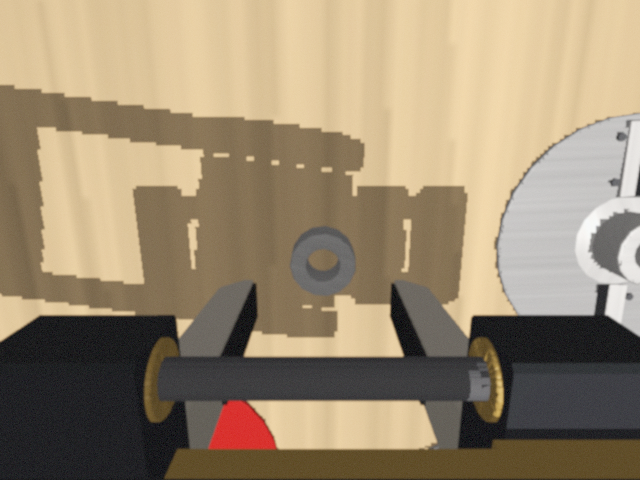

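```bash
cat >> h.py <<'E'
def lin(p,o,speed=100,f_stop=None,settle=0.1):
    return robot.move_linear(list(p),None if o is None else list(o),speed=speed,f_stop=f_stop)
E
python3 - <<'E'
from fit import *
o=[np.pi,0,np.pi/2]
print(robot.move_linear([516.4,41.5,2],o,speed=60,f_stop=8)); print(robot.current_tcp_pos())
robot.move_gripper(0.3); print(robot.current_gripper_width()*93,robot.current_tcp_pos(),robot.current_contact_force())
robot.move_linear([516.4,41.5,60],o,speed=120)
w=Cam("wrist"); cv2.imwrite("pics/w6.png",w.img); w.crop((323,289),120,90,6,"pics/w6c.png"); print(robot.current_gripper_width()*93,robot.current_t(),robot.current_contact_force())
E
```

```text
False
[516.20637805  41.54272083   1.65289542]
27.792267255646262 [516.40711102  41.50775051   2.02533104] [-1.61035094 -0.15172105  0.06459632]
27.950763814546008 10.2667 [ 0.18459413 -0.21785796  0.09684893]
```

View pics/w6.png

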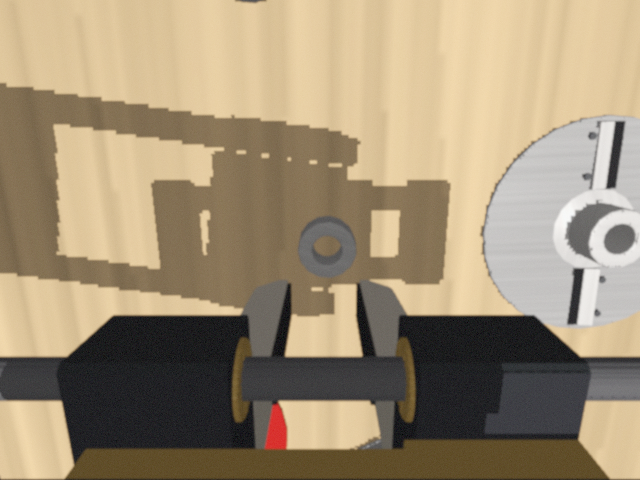

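View pics/w6c.png

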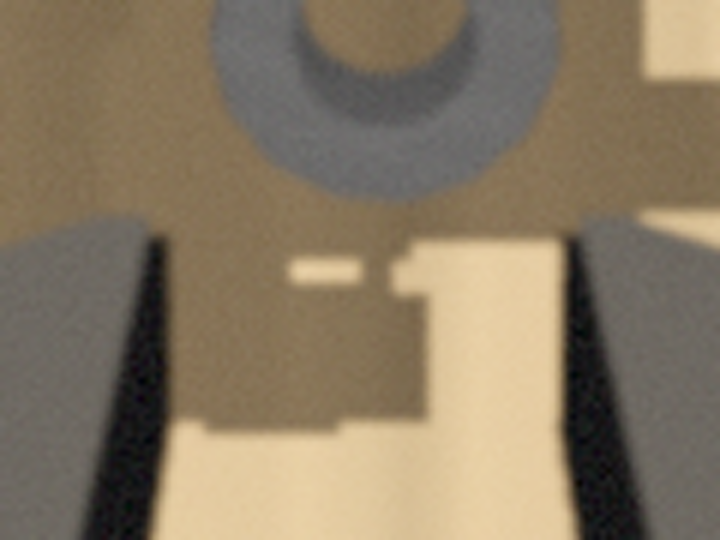

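```bash
python3 - <<'E'
from fit import *
for n in ("scene","side"):
    c=Cam(n); p=robot.current_tcp_pos(); u=c.proj(p); x=c.crop(u,100,100,6,f"pics/f_{n}.png"); print(n,u,x,(u-x+.4)*6,p,[((c.proj(p+[0,0,h])-x+.4)*6).round() for h in (-60,19,37,84)])
E
```

```text
scene [375.71157937 246.76268101] (325, 196) [306.66947621 306.97608607] [515.54008416  41.60430935  59.06131853] [array([298., 407.]), array([310., 274.]), array([313., 242.]), array([320., 156.])]
side [341.27885351 285.45760426] (291, 235) [304.07312108 305.14562558] [515.54501385  41.56702089  59.00429961] [array([302., 402.]), array([305., 274.]), array([306., 243.]), array([308., 161.])]
```

View pics/f_scene.png

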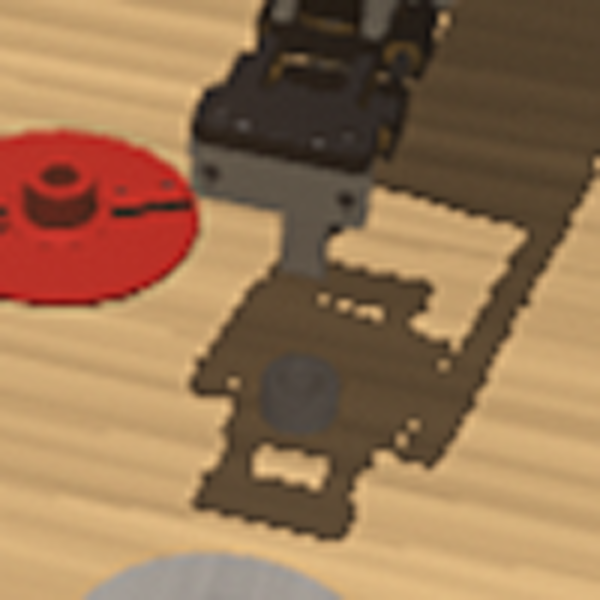

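View pics/f_side.png

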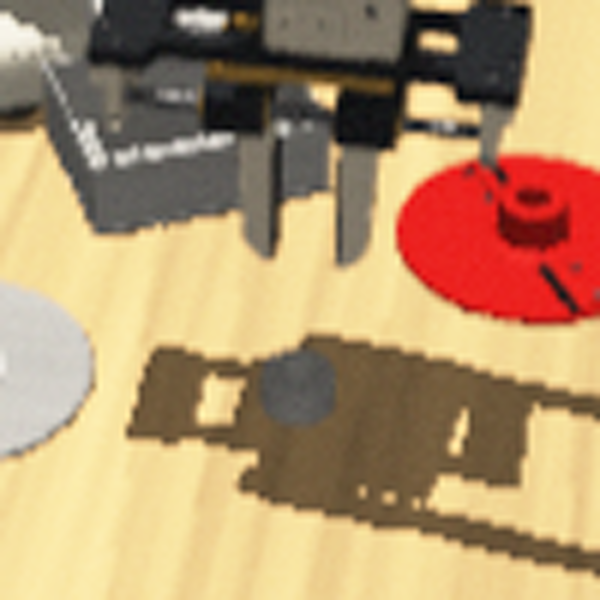

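```bash
python3 - <<'E'
from fit import *
o=[np.pi,0,np.pi/2]
robot.move_gripper(0.62)
robot.move_linear([517,41.5,-15],o,speed=120,f_stop=8); print(robot.current_tcp_pos(),robot.current_contact_force())
print(robot.move_linear([517,41.5,-50],o,speed=25,f_stop=4)); print(robot.current_tcp_pos(),robot.current_contact_force(),robot.current_t())
w=Cam("wrist"); cv2.imwrite("pics/w7.png",w.img)
E
```

```text
[517.46976441  41.4624443  -14.60145478] [ 0.68923633 -0.20062956  0.28150043]
True
[516.93360743  41.50562674 -33.0229331 ] [-1.72645296  0.19059364  5.95178046] 12.6417
```

View pics/w7.png

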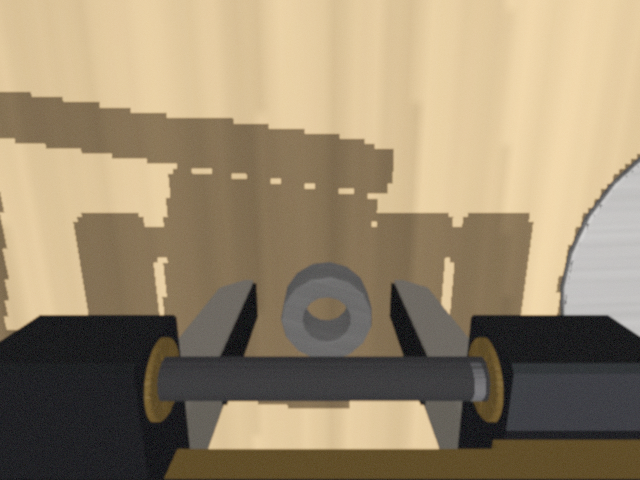

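```bash
python3 - <<'E'
from fit import *
o=[np.pi,0,np.pi/2]
robot.move_linear([516.9,41.5,-31],o,speed=30); print(robot.current_tcp_pos())
w=Cam("wrist"); w.crop((326,310),120,90,6,"pics/w7c.png"); print(w.plane((326,310),20))
robot.move_gripper(0.2); print(robot.current_gripper_width()*93,robot.current_contact_force())
robot.move_linear([516.9,41.5,60],o,speed=150)
w=Cam("wrist"); cv2.imwrite("pics/w8.png",w.img); print(robot.current_gripper_width()*93,robot.current_t(),robot.current_contact_force())
w.crop((326,310),120,90,6,"pics/w8c.png")
E
```

```text
[516.87034199  41.4997917  -31.13752328]
[517.30922317  44.04422949  20.        ]
35.753328446096745 [-0.38774699 -0.73706064 -0.98125943]
35.65024239811004 14.3 [-0.58258281 -0.3610351  -1.1370401 ]
```

View pics/w8.png

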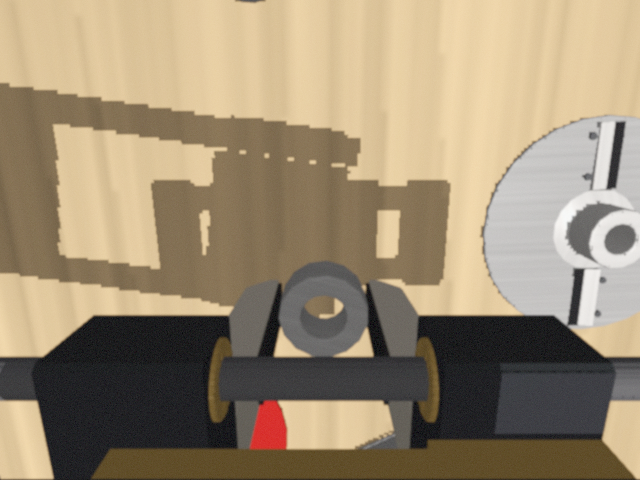

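View pics/w8c.png

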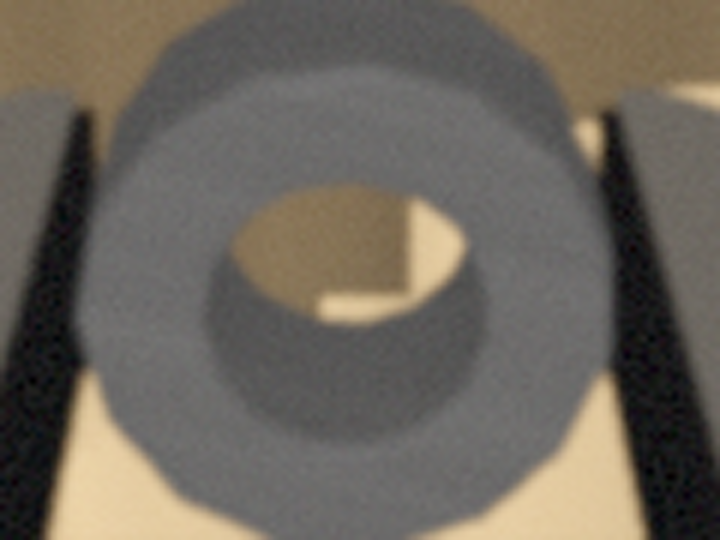

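```bash
cat > m1.py <<'E'
from fit import *
import copy
w=Cam("wrist")
seat=np.array([664.19,-245.10,179.31]);ax=axis(117.14)
T3=rot(tool(ax,-90)); p=robot.current_tcp_pos();T=rot(robot.current_eef_rot())
e_t=T.T@(w.e-p); Rc=T.T@w.R
def view(p,T):
    c=copy.copy(w); c.e=p+T@e_t; c.R=T@Rc; return c
w3=view(seat+44*ax+[.343,.037,.712],T3)
w1=view(np.array([628.10,-181.2,292.647]),rot([-3.14158507,0.52359941,2.0494896])); w1.e=np.array([552.745,-37.685,428.98])
w2=view(seat+92*ax+[.343,.037,.712],T3)
E
python3 - <<'E'
from m1 import *
print(e_t)
im=cv2.imread("pics/w2.png",0); print(im[248:270:1,312:338:1])
for obs in ([(w1,(327.8,248.3)),(w3,(322.8,288.6))],):
    tip,e=tri(obs); print(tip,e,'nominal',seat+62*ax, 'in w3 tool',T3.T@(tip-(seat+44*ax)))
for h in (49,51,53): # collar top in tool
    v=Rc@np.array([(322.9-w.c[0])/w.f,(315.6-w.c[1])/w.f,1]); print('collar',h,e_t+v*(-h-e_t[2])/v[2])
P=seat+44*ax+[.343,.037,.712]
for u,z in (((322.8,288.6),-17),((322.8,288.6),-19),((324.2,249.4),43.5)):
    v=Rc@np.array([(u[0]-w.c[0])/w.f,(u[1]-w.c[1])/w.f,1]); print('spindle',z,e_t+v*(z-e_t[2])/v[2])
E
```

```text
[  71.90626708   -0.5149193  -199.56736526]
[[135  84  80  76  80  80  80  80  83  87  89  84  84  80  80  88  85  80
   81  80  79  78  81  98 142 187]
 [129  81  80  83  81  85  86  84  87  85  87  89  91  91  89  85  83  86
   81  84  82  81  80  96 138 180]
 [118  82  80  83  81  82  86  86  94 100 109 113 112 111 105  99  92  86
   81  83  87  85  81  93 134 180]
 [105  80  81  88  82  87  97 110 121 133 141 149 147 142 134 121 110  90
   83  85  86  92  88  94 136 179]
 [101  86  87  89  89  93 110 134 152 159 167 168 173 171 166 153 131 113
   99  92  94  95  94  97 135 174]
 [ 97  86  90  92 100 112 139 159 165 173 176 178 177 178 175 170 157 140
  119 103  99  97  93  96 121 154]
 [ 93  87  96  96 114 138 159 168 171 173 178 177 177 177 176 176 171 157
  143 120 107 102  94  99 110 131]
 [ 94  90  94 100 126 155 167 176 176 177 178 179 178 177 176 174 173 169
  158 132 115 104 100 100 115 128]
 [104  90  92 107 137 162 171 175 178 175 178 180 179 176 176 175 175 177
  167 146 126 109 110 113 130 149]
 [116  96  99 116 146 168 174 178 177 177 179 177 177 175 174 176 174 176
 
[... 1188 characters left out ...]
1 214 217
  218 218 219 219 221 221 218 219]
 [220 219 218 219 219 220 219 219 219 220 219 215 214 215 219 219 219 219
  220 220 219 219 220 220 219 220]]
[ 648.50749879 -215.68119893  238.08208266] [np.float64(0.06869803960145712), np.float64(0.06869803960149734)] nominal [ 650.04884526 -217.51326872  233.00357503] in w3 tool [ -0.51841885  -0.53590737 -23.56484623]
collar 49 [ -0.97645394  -0.71010608 -49.        ]
collar 51 [-8.34613084e-03 -7.07513400e-01 -5.10000000e+01]
collar 53 [  0.95976168  -0.70492072 -53.        ]
spindle -17 [ -2.51726777  -0.79958215 -17.        ]
spindle -19 [ -1.70196834  -0.7964637  -19.        ]
spindle 43.5 [-1.40008965e+00 -3.46492759e-02  4.35000000e+01]
```

```bash
python3 - <<'E'
from m1 import *
xt=T3[:,0]
robot.move_linear([516.9,41.5,160],[np.pi,0,np.pi/2],speed=250)
robot.move_ptp(seat+(62+60)*ax-72*xt,tool(ax,-90)); robot.sleep(.1)
c=Cam("wrist"); cv2.imwrite("pics/w9.png",c.img)
print(robot.current_t(),robot.current_tcp_pos(),robot.current_eef_rot(),c.proj(seat),c.proj(seat+62*ax),c.e)
u=c.proj(seat+62*ax); print(c.crop(u,120,90,6,"pics/w9c.png"))
E
```

```text
16.3667 [ 664.53722002 -245.42164165  320.03597003] [-3.1408437   0.52217215  2.04542945] [324.62307204 128.57670464] [324.8313866  129.04467731] [ 589.88911283 -101.58933673  456.38552582]
(264, 84)
```

View pics/w9.png

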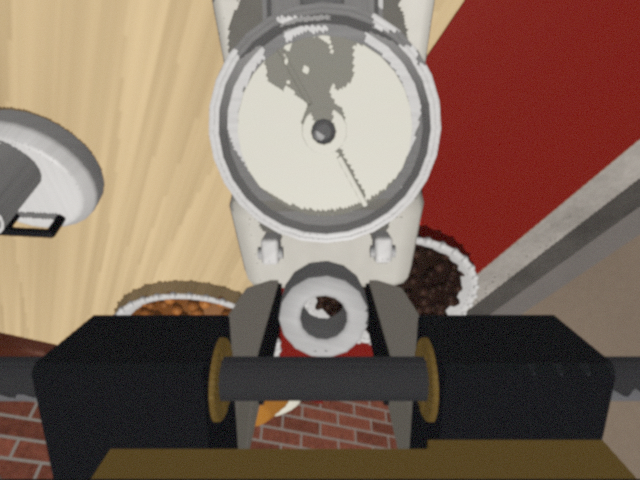

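View pics/w9c.png

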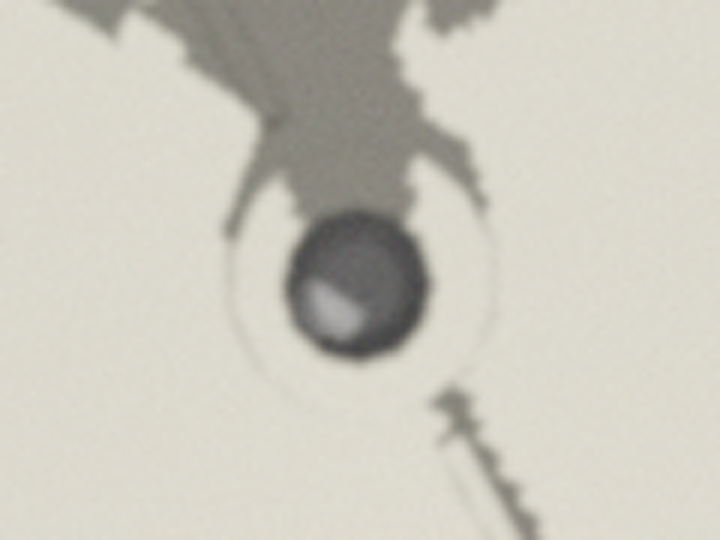

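```bash
python3 - <<'E'
from m1 import *
c=w;P=p
def at(u,z):
    v=Rc@np.array([(u[0]-c.c[0])/c.f,(u[1]-c.c[1])/c.f,1]); return e_t+v*(z-e_t[2])/v[2]
print(e_t,P,robot.current_eef_rot())
for z in (55,60,66): print('tip',z,at((323.2,130.7),z))
for z in (115,122): print('hub',z,at((323.9,132.3),z))
# collar again
c.crop((323,315),120,90,6,"pics/w10c.png")
E
```

```text
[  72.44917736   -0.78350669 -199.06051578] [ 664.60437027 -245.55065565  320.27955897] [-3.14099602  0.52252661  2.04533486]
tip 55 [69.71397403 -1.00697698 55.        ]
tip 60 [69.66014427 -1.01137495 60.        ]
tip 66 [69.59554855 -1.01665252 66.        ]
hub 115 [ 67.92926153  -0.54401244 115.        ]
hub 122 [ 67.82851849  -0.53867442 122.        ]
```

View pics/w10c.png

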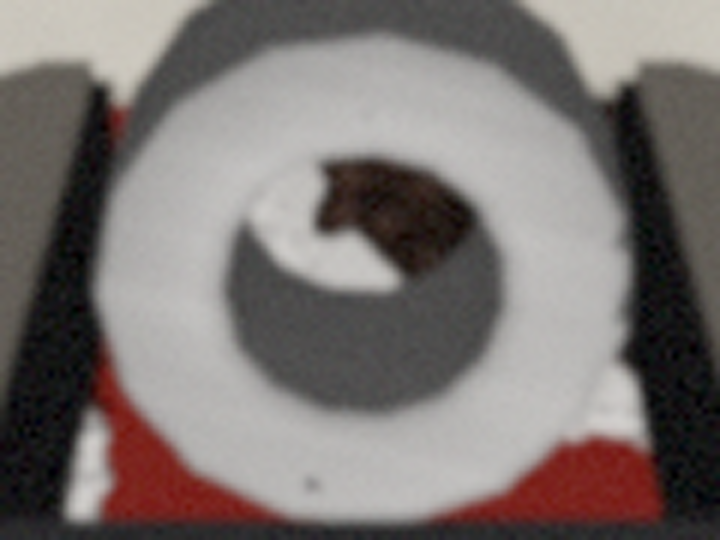

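```bash
cat >> m1.py <<'E'
def goto(target,o,speed=100,n=2):
    t=np.array(target,float); cmd=t.copy()
    for i in range(n):
        robot.move_linear(cmd,o,speed=speed if i==0 else 40); robot.sleep(.1)
        err=robot.current_tcp_pos()-t
        if np.linalg.norm(err)<.25: break
        cmd=cmd-err
    return cmd-t,robot.current_tcp_pos()-t
E
python3 - <<'E'
from m1 import *
c=w
L=p+T@np.array([69.9,-0.3,0]) # point on tool-line matching spindle (collar axis through here)
o=tool(ax,-90)
# express as seat-like: s coordinate along ax
s=(L-seat)@ax; base=L-s*ax; print('new axis pt',base,base-seat)
np.save("base.npy",base)
k,e=goto(base+46*ax,o); print(k,e,robot.current_t())
for n in ("scene","side","wrist"):
    c=Cam(n); cv2.imwrite(f"pics/x_{n}.png",c.img); print(c.crop(c.proj(base+70*ax) if n!="wrist" else (323,290),100,100,6,f"pics/x_{n}c.png"))
E
```

```text
new axis pt [ 664.59281984 -246.20771941  179.98521478] [ 0.40281984 -1.10771941  0.67521478]
[-0.00145152  0.02161885 -0.07107334] [-0.52939217  0.26160884 -1.02357636] 18.1083
(210, 149)
(262, 132)
(273, 240)
```

View pics/x_scenec.png

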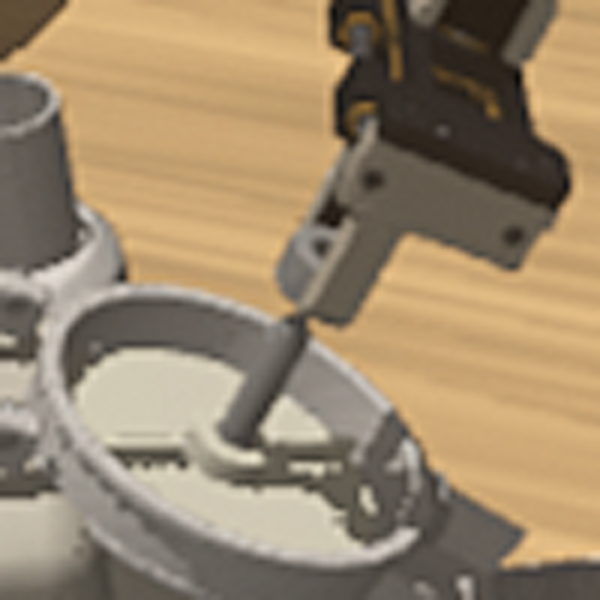

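View pics/x_sidec.png

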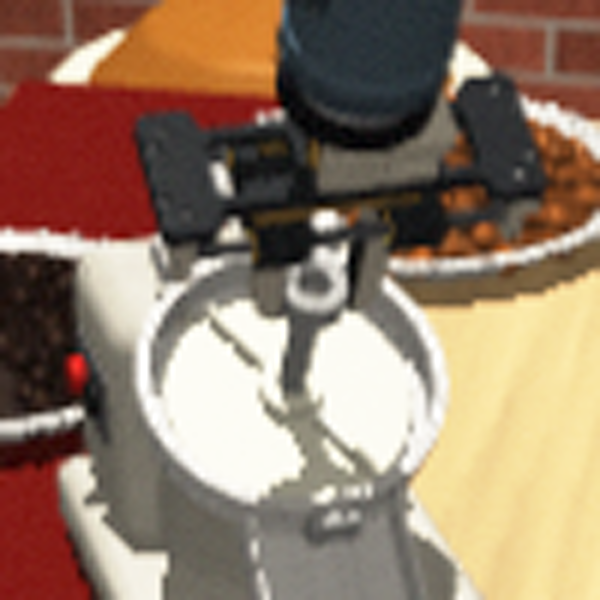

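View pics/x_wristc.png

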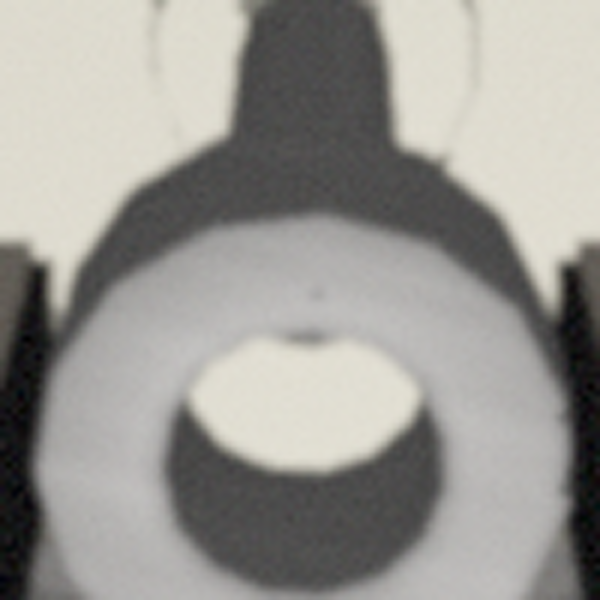

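```bash
python3 - <<'E'
from m1 import *
o=tool(ax,-90); xt=T3[:,0];yt=T3[:,1]
base=seat-1.8*xt-0.3*yt; np.save("base.npy",base)
robot.move_linear(base+40*ax,o,speed=50); 
rd=lambda:np.mean([robot.current_tcp_pos() for _ in range(6)],0)
print(rd()-(base+40*ax),robot.current_contact_force())
hit=robot.move_linear(base-10*ax,o,speed=30,f_stop=5); q=rd()
print(hit,'s',(q-base)@ax,'lat',T3.T@(q-base),robot.current_contact_force(),robot.current_t())
w=Cam("wrist");w.crop((323,290),100,100,6,"pics/y_w.png")
c=Cam("scene");c.crop(c.proj(base+50*ax),100,100,6,"pics/y_s.png")
E
```

```text
[-0.21927566 -0.22913636 -0.63231969] [-0.30777452 -0.16284237 -0.31298633]
False s -9.806233177342415 lat [-0.12745401  0.08133747  9.80623318] [-1.59935468 -0.15189943 -1.10766423] 20.3833
```

View pics/y_s.png

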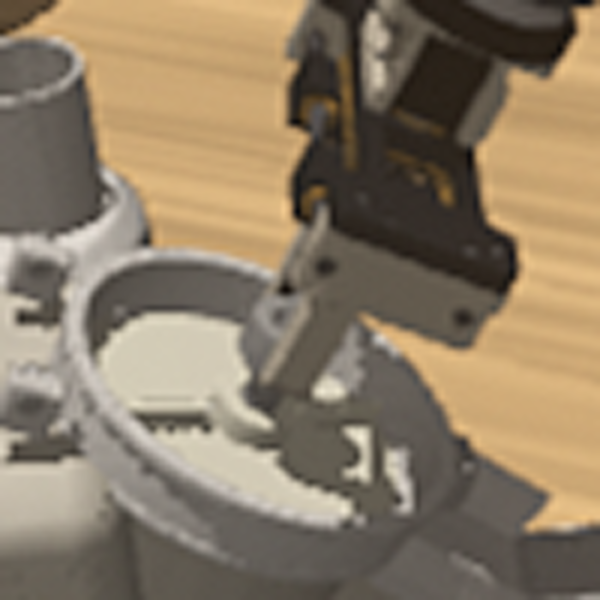

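View pics/y_w.png

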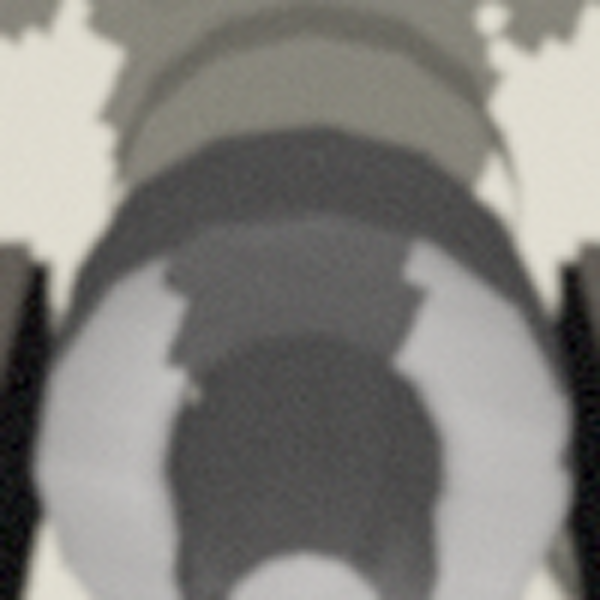

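```bash
cat >> m1.py <<'E'
rd=lambda:np.mean([robot.current_tcp_pos() for _ in range(6)],0)
base=np.load("base.npy") if __import__('os').path.exists("base.npy") else None
E
python3 - <<'E'
from m1 import *
o=tool(ax,-90)
hit=robot.move_linear(base-45*ax,o,speed=25,f_stop=6); q=rd()
print(hit,'s',(q-base)@ax,'lat',T3.T@(q-base),T3.T@np.array(robot.current_contact_force()),robot.current_t())
w=Cam("wrist");cv2.imwrite("pics/z_wf.png",w.img)
c=Cam("scene");c.crop(c.proj(base+30*ax),100,100,6,"pics/z_s.png")
E
```

```text
True s -30.454662607990823 lat [ 0.10104507 -0.05829129 30.45466261] [-0.99571603  0.30752831 -2.80004898] 21.3833
```

View pics/z_s.png

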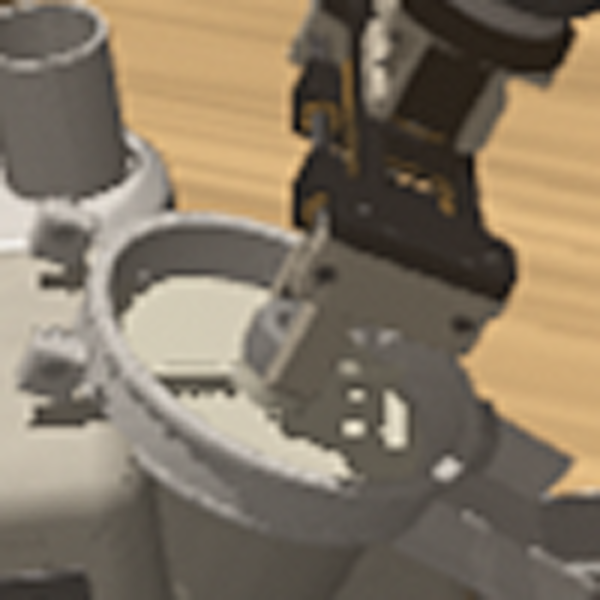

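View pics/z_wf.png

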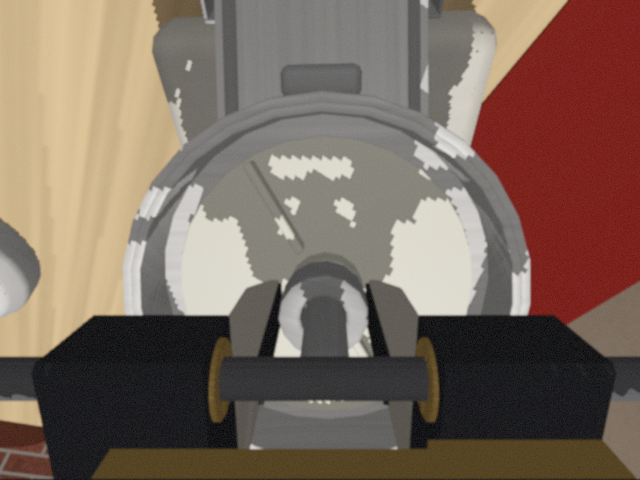

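```bash
python3 - <<'E'
from m1 import *
o=tool(ax,-90)
robot.move_gripper(0.6)
robot.move_linear(base+75*ax,o,speed=150)
w=Cam("wrist");cv2.imwrite("pics/a1.png",w.img); print(robot.current_t(),w.proj(base+20*ax),w.proj(base+62*ax))
c=Cam("scene");c.crop(c.proj(base+30*ax),100,100,6,"pics/a1_s.png")
E
```

```text
23.0083 [325.33513086 244.38620513] [325.59450497 265.85867199]
```

View pics/a1_s.png

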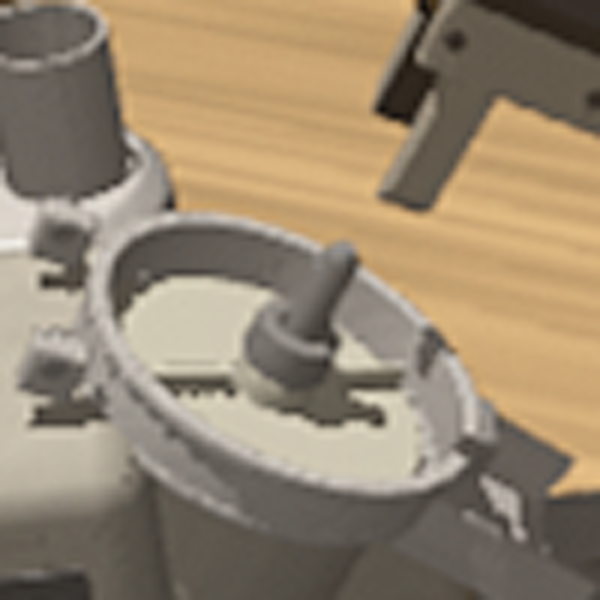

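View pics/a1.png

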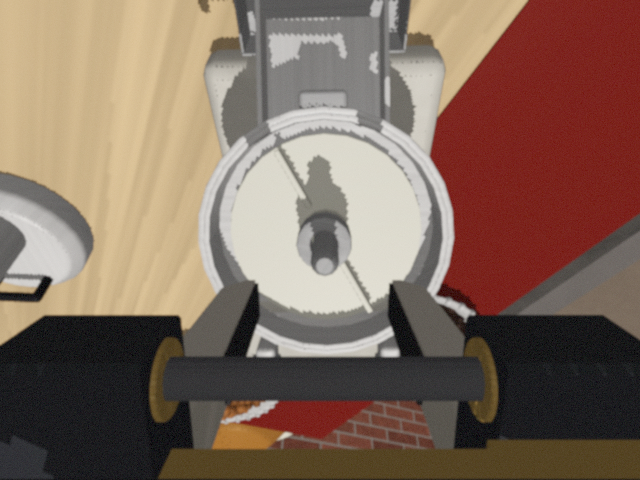

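```bash
python3 - <<'E'
from m1 import *
robot.move_linear(base+130*ax,tool(ax,-90),speed=250)
robot.move_ptp([687,51,60],[np.pi,0,np.pi/2])
w=Cam("wrist");cv2.imwrite("pics/b1.png",w.img); u=w.proj([687,51,28]); print(robot.current_t(),u); print(w.crop(u,200,150,4,"pics/b1c.png"))
E
```

```text
24.7417 [323.48552515 251.05950086]
(223, 176)
```

View pics/b1c.png

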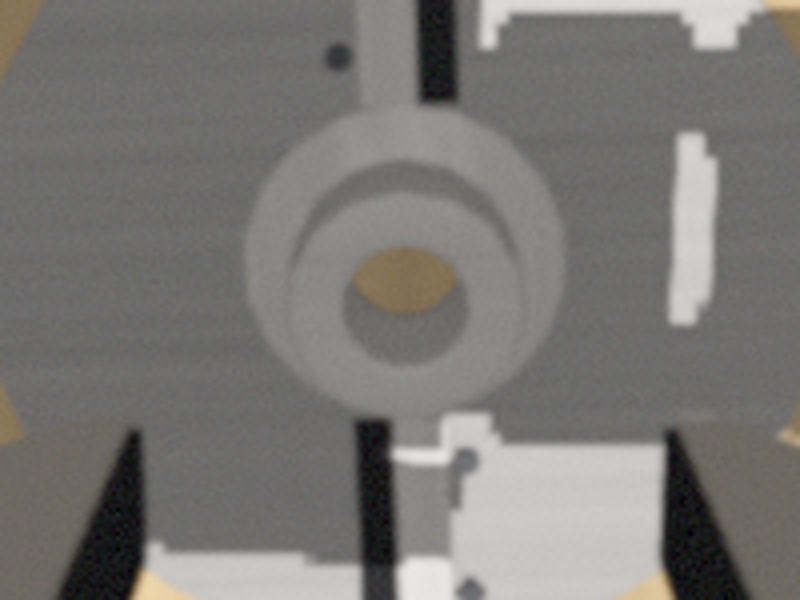

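View pics/b1.png

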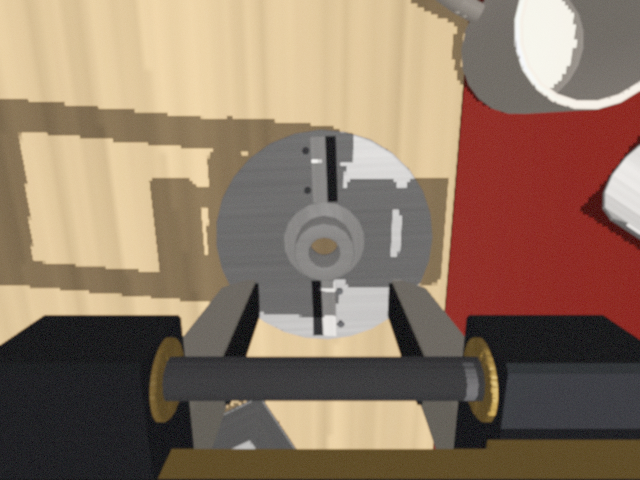

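```bash
cat >> m1.py <<'E'
ET=np.array([72.2,-.75,-199.2])
def at(u,z,c=None):
    "tool-frame point on pixel ray at tool z"
    c=c or w
    v=Rc@np.array([(u[0]-c.c[0])/c.f,(u[1]-c.c[1])/c.f,1]); return ET+v*(z-ET[2])/v[2]
E
python3 - <<'E'
from m1 import *
o=[np.pi,0,np.pi/2]; To=rot(o)
t=at((324.1,252.0),60-28); print(t, w.plane((324.1,252.0),28))
t[1]+=.7; t[0]+=.3
P=np.array([687,51,60])+To@np.array([t[0],t[1],0]); print(P)
hit=robot.move_linear([P[0],P[1],11-33],o,speed=90,f_stop=6); print(hit,rd(),robot.current_contact_force())
w=Cam("wrist");cv2.imwrite("pics/b2.png",w.img)
robot.move_gripper(0.2); print(robot.current_gripper_width()*93,robot.current_contact_force())
w=Cam("wrist");cv2.imwrite("pics/b3.png",w.img);np.save("P.npy",P); print(robot.current_t())
E
```

```text
[ 0.87448534 -0.4947793  32.        ] [687.57788105  50.20886052  28.        ]
[687.2052207   52.17448534  60.        ]
False [687.87841993  52.1161875  -21.26210843] [-0.23785429 -0.08269196  0.05015328]
34.21587622850267 [ 0.01015041 -0.08053236  1.77935243]
26.4333
```

View pics/b3.png

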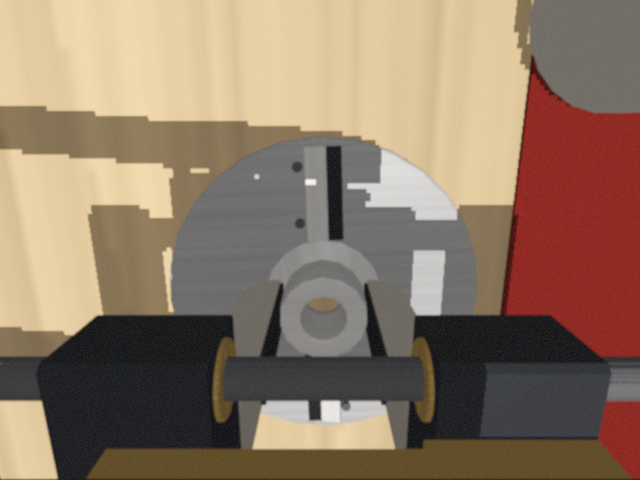

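```bash
python3 - <<'E'
from m1 import *
o=[np.pi,0,np.pi/2]; P=np.load("P.npy")
print([round(robot.current_gripper_width()*93,2) for _ in range(5)])
robot.move_linear([P[0],P[1],40],o,speed=80)
print([round(robot.current_gripper_width()*93,2) for _ in range(3)],robot.current_contact_force())
w=Cam("wrist");cv2.imwrite("pics/b4.png",w.img);print(w.crop((323,315),120,90,6,"pics/b4c.png"))
for n in ("scene","side"):
    c=Cam(n);c.crop(c.proj([P[0],P[1],70]),110,90,6,f"pics/b4_{n}.png")
E
```

```text
[34.4, 34.4, 34.4, 34.4, 34.4]
[34.32, 34.32, 34.32] [-1.24755189  0.05254718 -2.71397846]
(263, 270)
```

View pics/b4c.png

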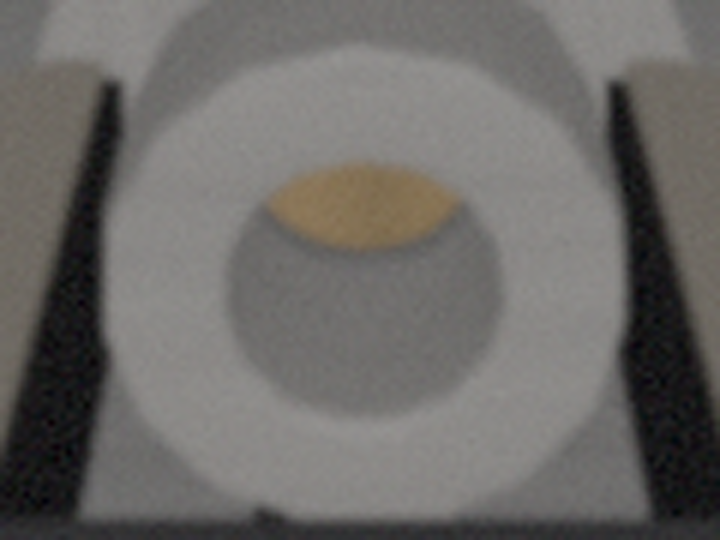

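View pics/b4_scene.png

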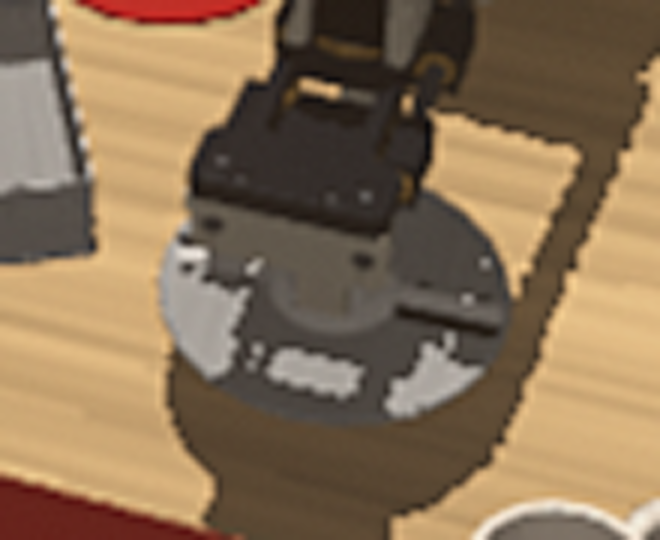

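View pics/b4_side.png

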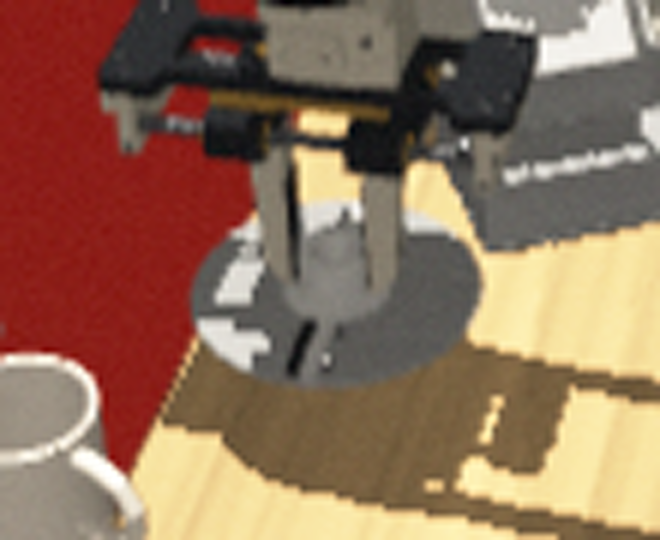

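```bash
python3 - <<'E'
from m1 import *
o=tool(ax,-90); P=np.load("P.npy"); xt=T3[:,0]
bd=base+0.8*xt
robot.move_linear([P[0],P[1],180],[np.pi,0,np.pi/2],speed=200)
robot.move_ptp(bd+110*ax,o)
robot.move_linear(bd+56*ax,o,speed=100)
print(robot.current_t(),robot.current_gripper_width()*93,robot.current_contact_force())
w=Cam("wrist");cv2.imwrite("pics/d1.png",w.img);print(w.crop((323,315),120,90,6,"pics/d1c.png"))
for n in ("scene","side"):
    c=Cam(n);c.crop(c.proj(bd+70*ax),110,90,6,f"pics/d1_{n}.png")
E
```

```text
30.1333 33.990078547775255 [-0.6954175   0.06792246 -3.04076353]
(263, 270)
```

View pics/d1.png

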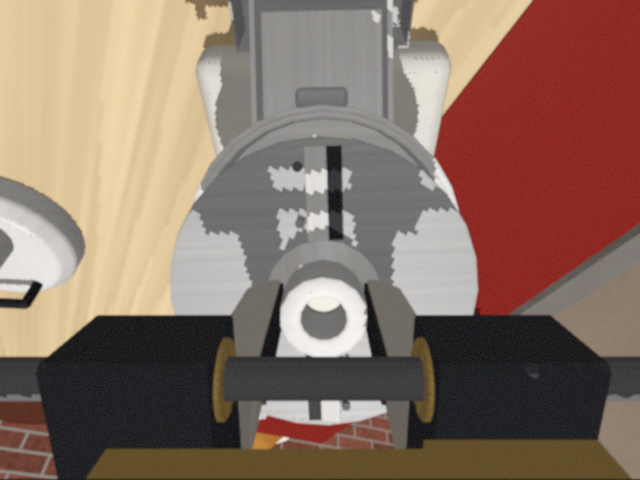

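View pics/d1c.png

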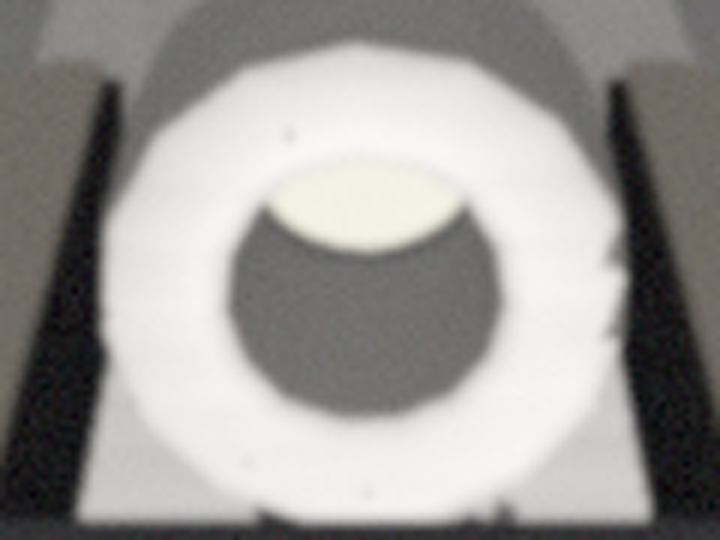

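View pics/d1_scene.png

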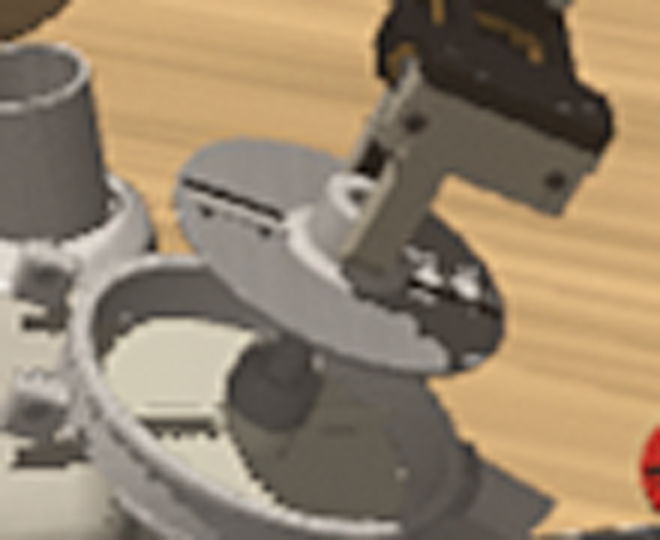

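View pics/d1_side.png

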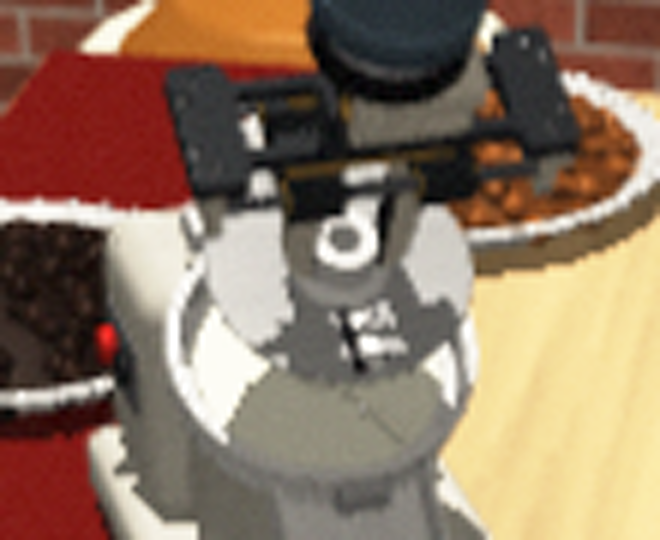

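```bash
python3 - <<'E'
from m1 import *
o=tool(ax,-90); xt=T3[:,0]; bd=base+0.8*xt
hit=robot.move_linear(bd+14*ax,o,speed=40,f_stop=5); q=rd()
print(hit,'s',(q-bd)@ax,'lat',T3.T@(q-bd),T3.T@np.array(robot.current_contact_force()),robot.current_t())
if not hit:
    hit=robot.move_linear(bd-12*ax,o,speed=20,f_stop=6); q=rd()
    print(hit,'s',(q-bd)@ax,'lat',T3.T@(q-bd),T3.T@np.array(robot.current_contact_force()),robot.current_t())
w=Cam("wrist");cv2.imwrite("pics/e1.png",w.img)
c=Cam("scene");c.crop(c.proj(bd+30*ax),110,90,6,f"pics/e1_s.png")
E
```

```text
False s 14.103550177282152 lat [ 1.71463121e-01  4.84191334e-03 -1.41035502e+01] [2.61753897 1.19818214 3.16859549] 31.5333
True s -0.8016914746775573 lat [0.45099951 0.11280504 0.80169147] [ 0.20519716 -0.90053533 -4.28944325] 32.325
```

View pics/e1_s.png

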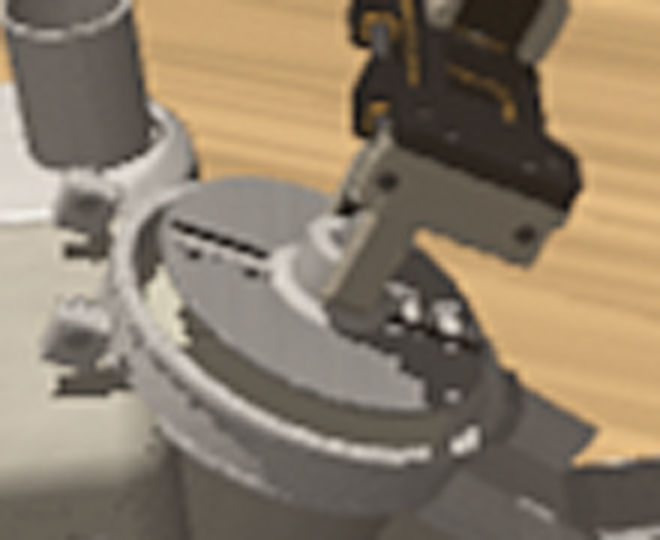

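View pics/e1.png

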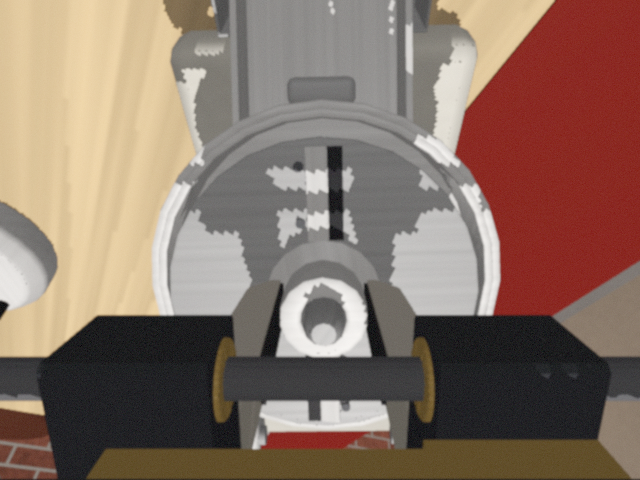

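```bash
python3 - <<'E'
from m1 import *
o=tool(ax,-90); xt=T3[:,0]; bd=base+0.8*xt
hit=robot.move_linear(bd-10*ax,o,speed=10,f_stop=6); q=rd()
print(hit,'s',(q-bd)@ax,T3.T@np.array(robot.current_contact_force()),robot.current_t())
robot.move_gripper(0.6)
robot.move_linear(bd+85*ax,o,speed=150)
w=Cam("wrist");cv2.imwrite("pics/g1.png",w.img); print(robot.current_t(),w.proj(base+48*ax),w.proj(base+62*ax)); w.crop(w.proj(base+48*ax),160,120,5,"pics/g1c.png")
c=Cam("scene");c.crop(c.proj(bd+30*ax),110,90,6,f"pics/g1_s.png")
E
```

```text
True s -0.8314953327497647 [-0.93171583 -0.60989978 -4.27375928] 32.7583
34.1167 [325.21279979 253.70435518] [325.29744746 261.1005051 ]
```

View pics/g1c.png

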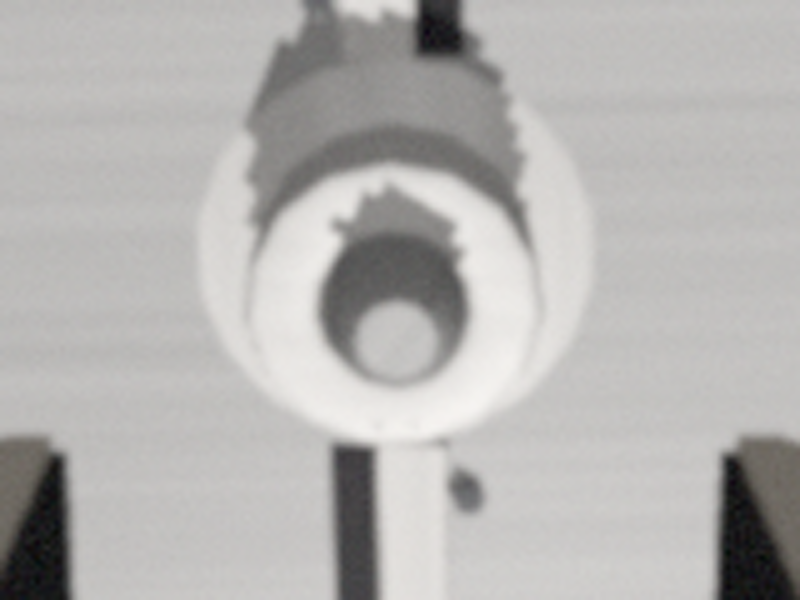

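View pics/g1_s.png

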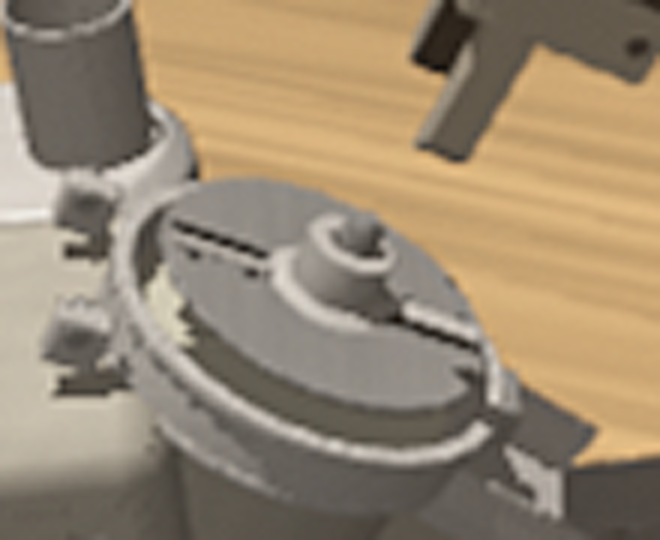

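```bash
python3 - <<'E'
from m1 import *
robot.move_linear(base+130*ax,tool(ax,-90),speed=250)
robot.move_ptp([437,340,60],[np.pi,0,np.pi/2])
w=Cam("wrist");cv2.imwrite("pics/k1.png",w.img); u=w.proj([437,340,36]); print(robot.current_t(),u); print(w.crop(u,160,120,5,"pics/k1c.png"))
E
```

```text
36.7 [322.92560151 256.29364314]
(242, 196)
```

View pics/k1.png

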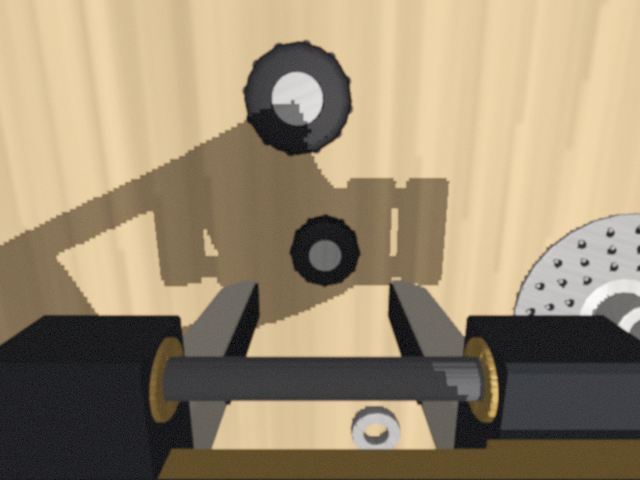

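View pics/k1c.png

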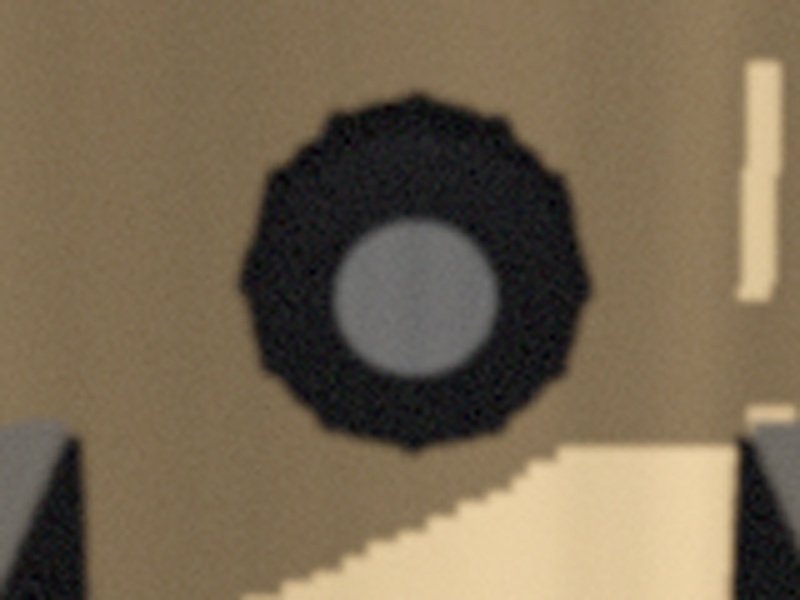

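```bash
python3 - <<'E'
from m1 import *
o=[np.pi,0,np.pi/2]; To=rot(o)
t=at((324.8,255.2),60-36); t[1]+=.7; t[0]+=.4
P=np.array([437,340,60])+To@np.array([t[0],t[1],0]); print(t,P,w.plane((324.8,255.2),36)); np.save("P.npy",P)
hit=robot.move_linear([P[0],P[1],12-33],o,speed=90,f_stop=6); print(hit)
robot.move_gripper(0.2); print([robot.current_gripper_width()*93 for _ in range(3)])
robot.move_linear([P[0],P[1],60],o,speed=120)
w=Cam("wrist");cv2.imwrite("pics/k2.png",w.img);print(w.crop((323,330),160,120,5,"pics/k2c.png"),robot.current_t())
c=Cam("side");c.crop(c.proj([P[0],P[1],110]),110,90,6,f"pics/k2_s.png")
E
```

```text
[ 1.87119788  0.68290437 24.        ] [437.68290437 341.87119788  60.        ] [438.05796674 340.61704115  36.        ]
False
[39.55641528018259, 39.55641528018259, 39.55641528018259]
(243, 270) 39.1
```

View pics/k2c.png

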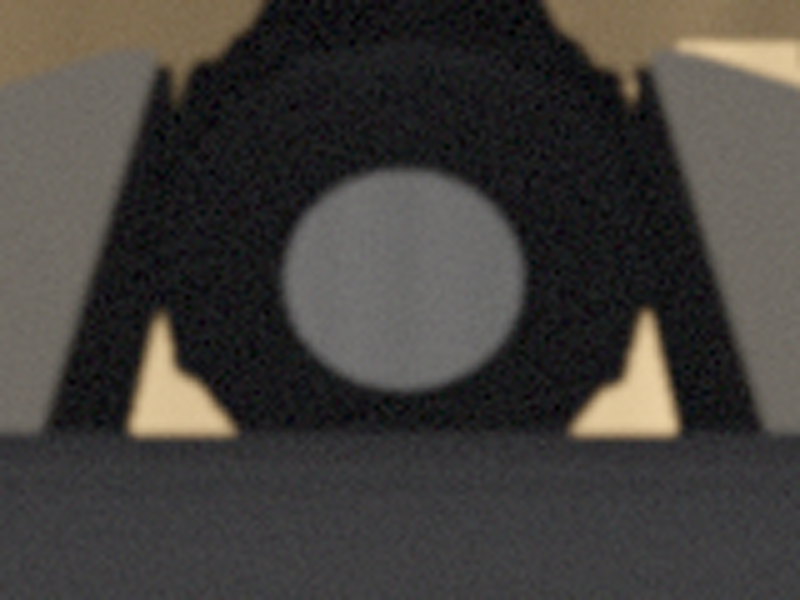

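View pics/k2_s.png

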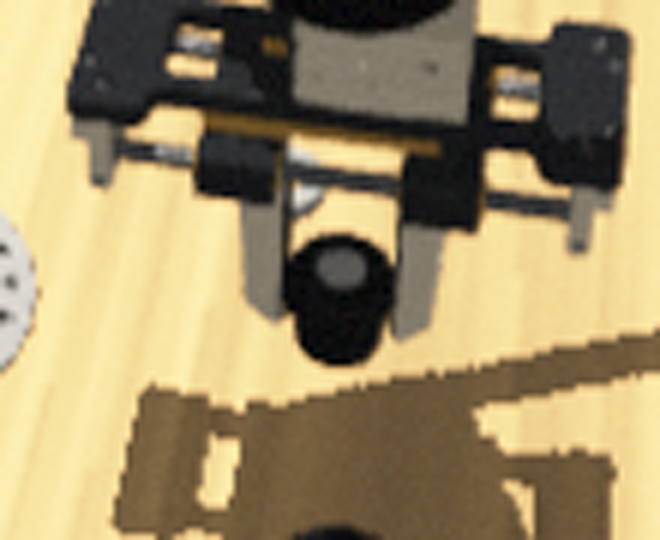

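```bash
python3 - <<'E'
from m1 import *
o=tool(ax,-90); P=np.load("P.npy"); xt=T3[:,0];yt=T3[:,1]
a=at((323.1,316.4),-51);d=at((323.4,317.2),-50);k=at((323.6,325.4),-57); print(a,d,k)
bk=base-(k[0]-a[0])*xt-(k[1]-a[1])*yt; np.save("bk.npy",bk); print(k-a)
robot.move_linear([P[0],P[1],170],[np.pi,0,np.pi/2],speed=250)
robot.move_ptp(bk+110*ax,o)
robot.move_linear(bk+54*ax,o,speed=100)
print(robot.current_t(),robot.current_gripper_width()*93)
w=Cam("wrist");cv2.imwrite("pics/l1.png",w.img)
for n in ("scene","side"):
    c=Cam(n);c.crop(c.proj(bk+60*ax),110,90,6,f"pics/l1_{n}.png")
E
```

```text
[  0.12222026  -0.93464036 -51.        ] [ -0.70870588  -0.81753729 -50.        ] [ -0.67615287  -0.7375492  -57.        ]
[-0.79837313  0.19709117 -6.        ]
42.5083 39.23250709239635
```

View pics/l1.png

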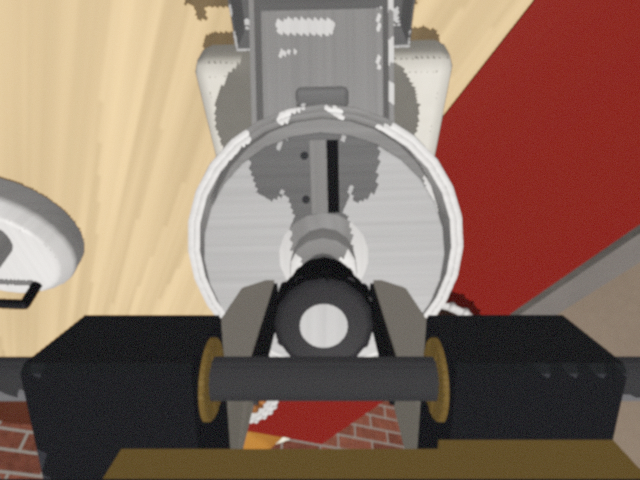

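View pics/l1_scene.png

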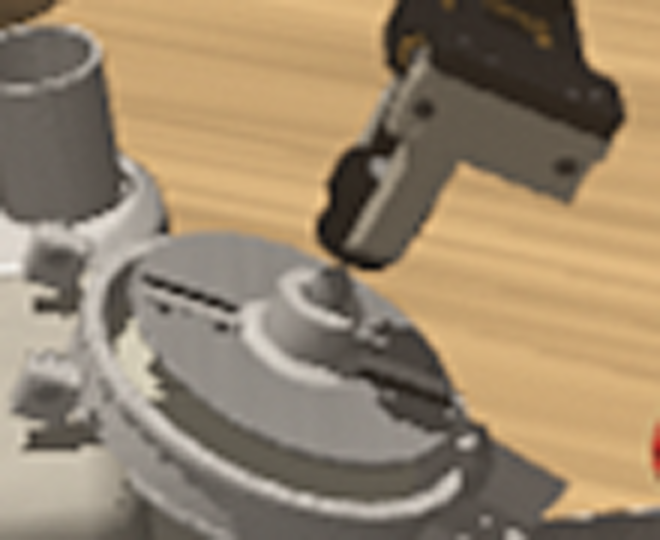

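View pics/l1_side.png

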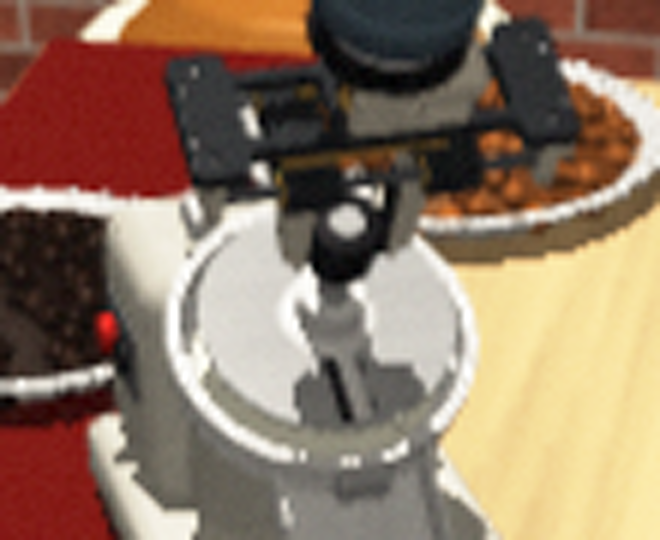

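Aligned, so I'll ease the cap on with force stop.

```bash
python3 - <<'E'
from m1 import *
o=tool(ax,-90); bk=np.load("bk.npy")
hit=robot.move_linear(bk+18*ax,o,speed=20,f_stop=5); q=rd()
print(hit,'s',(q-bk)@ax,'lat',T3.T@(q-bk),T3.T@np.array(robot.current_contact_force()),robot.current_t())
w=Cam("wrist");cv2.imwrite("pics/m1.png",w.img)
c=Cam("scene");c.crop(c.proj(bk+50*ax),110,90,6,f"pics/m1_s.png")
E
```

```text
True s 28.470420571188825 lat [  0.20027622   0.03114674 -28.47042057] [-0.21471849  0.25044159 -3.98292692] 43.9083
```

View pics/m1_s.png

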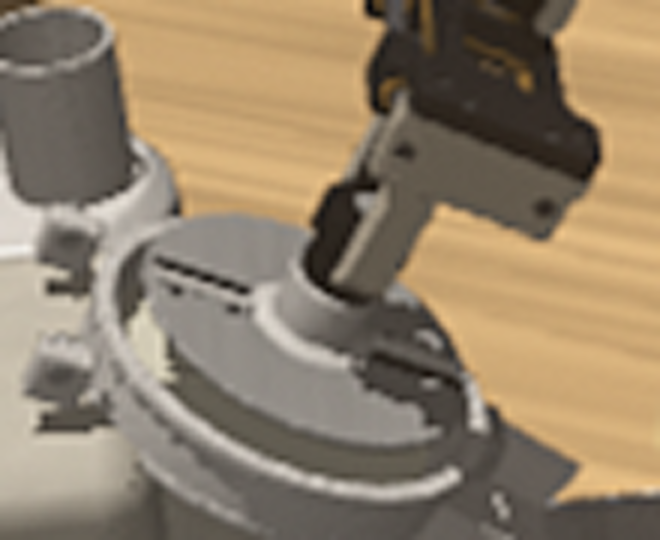

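```bash
python3 - <<'E'
from m1 import *
o=tool(ax,-90); bk=np.load("bk.npy")
hit=robot.move_linear(bk+18*ax,o,speed=15,f_stop=10); q=rd()
print(hit,'s',(q-bk)@ax,T3.T@np.array(robot.current_contact_force()))
robot.move_gripper(0.65)
robot.move_linear(bk+115*ax,o,speed=120); robot.sleep(.2)
w=Cam("wrist");cv2.imwrite("pics/n1.png",w.img); print(robot.current_t(),robot.current_contact_force(),w.proj(base+84*ax),w.proj(base+48*ax)); print(w.crop(w.proj(base+60*ax),160,120,5,"pics/n1c.png"))
for n in ("scene","side"):
    c=Cam(n);cv2.imwrite(f"pics/n1_{n}f.png",c.img);x=c.crop(c.proj(base+50*ax),110,90,6,f"pics/n1_{n}.png"); print(n,[((c.proj(base+s*ax)-x+.4)*6).round() for s in (20,48,66,84)])
E
```

```text
True s 28.463927522068484 [-0.4591572  -0.29552064 -5.42976583]
46.0333 [ 0.63902207  0.36418877 -0.95495603] [325.91746714 257.02216841] [325.69116608 240.50945552]
(245, 185)
scene [array([303., 332.]), array([333., 279.]), array([352., 244.]), array([371., 209.])]
side [array([331., 306.]), array([337., 277.]), array([341., 257.]), array([346., 238.])]
```

View pics/n1c.png

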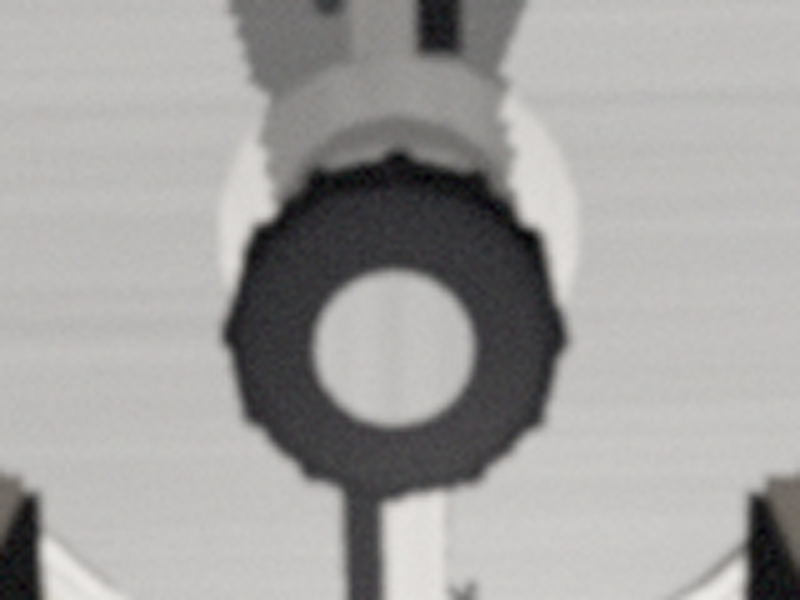

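View pics/n1_scene.png

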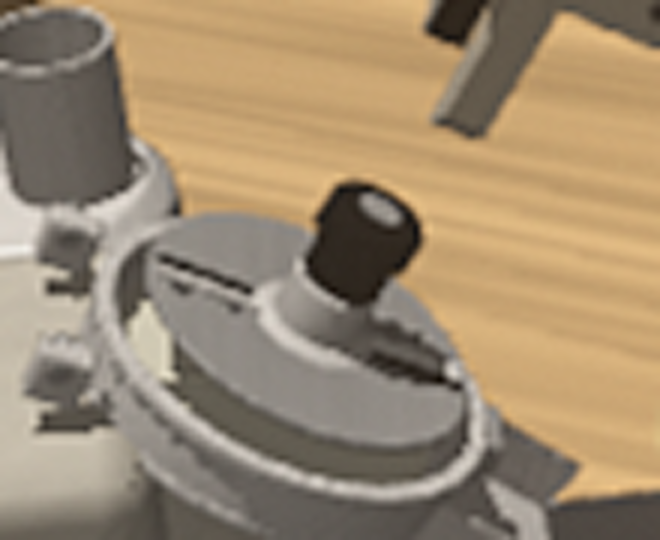

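View pics/n1_side.png

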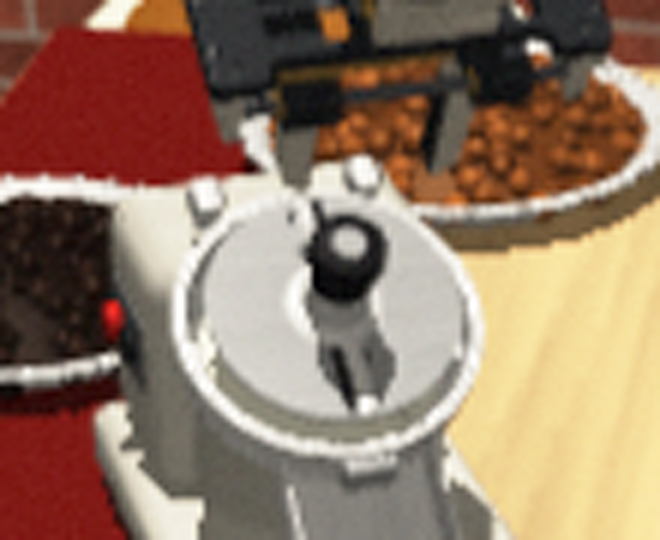

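View pics/n1_scenef.png

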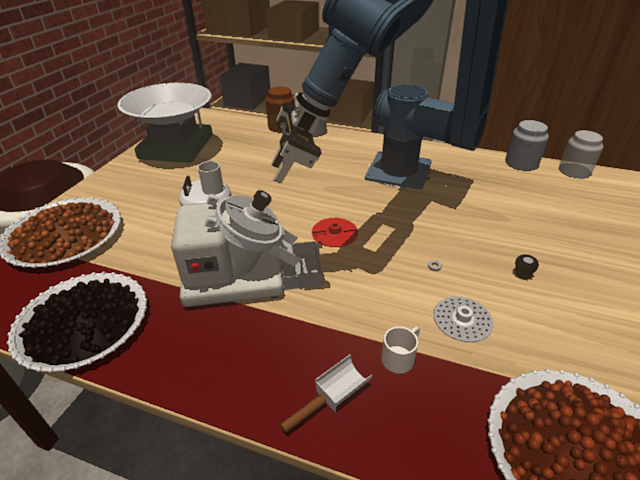

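```bash
python3 - <<'E'
from bench import robot
print(robot.current_gripper_width(),robot.current_joint_vel()); print(robot.hand_in(),robot.current_t())
E
```

```text
0.6509617520370012 [ 0.00184804 -0.00322644 -0.00328718  0.00141269  0.00184321  0.0022302 ]
the job is handed in; nothing more can be done
the job is handed in; nothing more can be done
```

The stack is rebuilt and handed in: tall collar, then slicing disc boss up, then the smaller locking cap. `hand_in()` gives no verdict, so these checks are my own.

- **How it was done:** I lowered each part along the spindle until a force stop. I pressed the disc and cap again and neither moved further. The disc was held in the gripper until it touched the collar, going down at 20–40 mm/s, so it did not drop.
- **Last checks:** Pictures after each release showed every part seated. Boss top to spindle tip came to 7.2 px, against 7.4 px predicted. The cap top is within about 2 px of its predicted home position in the scene and side views. The short collar, grating disc and tea cup look unmoved in the scene view, compared by eye. The gripper was clear of everything at hand-in, about 46 s on the clock.
- **Missed first grasp:** The reported TCP lies about 33 mm beyond the real fingertips, so the first grip on the collar closed above it. I found this by touching the counter and allowed for it from then on.
- **Small disagreements:**
  - The stops came about 0.5, 0.7 and 1.5 mm above my computed home heights for collar, disc and cap, within the 3 mm allowed.
  - The gripper read 34.3 mm on the 36 mm boss.
  - A faint hub outline suggested about 1–2° of extra tilt, which I did not use.

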